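Close up the X-ray test phantom for the morning check

TASK

Get the X-ray test phantom ready on the bench: turn both red lock collars so that their lugs are swung well clear (to the white marks), and put every test block flat in the bay of the base, side by side, all wholly inside its rim. Then lower the teal top plate, level and under control, not dropped, over the two guide pins until it is fully home, and turn both collars back until their lugs point straight in over the plate at the green locked marks. Leave the other things on the bench as they are.

Things in the scene. Friction and masses are not known exactly. Their poses are not given: they have to be found in the camera images.
- base_mid (a point): Centre of the floor of the test phantom's base, 15 mm above the bench; z up. The base is a fixed grey plate 130 (x) x 330 (y) x 15 mm. In its middle is a black-floored bay for the blocks, inside 108 (x) x 144 (y) mm, rim 7 mm high. On the y axis are two guide pins at +-87 mm and two red lock collars at +-139 mm, whose tops are 85 mm above the floor.
- pin_a (a point): Tip of the steel guide pin at y = +87 mm of the base, 68 mm above the bay's floor. The pin is upright, 12 mm across, its top 10 mm tapering to 5 mm; it rises 36 mm from a round shoulder (21 mm across) 32 mm above the bay's floor. The top plate, when home, rests on both shoulders.
- pin_b (a point): Tip of the steel guide pin at y = -87 mm of the base, 68 mm above the bay's floor. The pin is upright, 12 mm across, its top 10 mm tapering to 5 mm; it rises 36 mm from a round shoulder (21 mm across) 32 mm above the bay's floor. The top plate, when home, rests on both shoulders.
- block0_mid (a point): Centre (half-way up) of a loose copper test block, 45 (x) x 26 (y) x 28 (z) mm, at first lying on the bench; z is up. It may be absent.
- block1_mid (a point): Centre (half-way up) of a loose brass test block, 45 (x) x 26 (y) x 28 (z) mm, at first lying on the bench; z is up. It may be absent.
- block2_mid (a point): Centre (half-way up) of a loose blue acrylic test block, 45 (x) x 26 (y) x 28 (z) mm, at first lying on the bench; z is up. It may be absent.
- block3_mid (a point): Centre (half-way up) of a loose dark steel test block, 45 (x) x 26 (y) x 28 (z) mm, at first lying on the bench; z is up. It may be absent.
- plate_handle (a point): Middle of the black bar handle (20 x, 76 y, 45 mm tall) on the centre of the loose teal top plate (120 x, 214 y, 10 mm, 0.36 kg), 25 mm above its upper face, 35 mm above its underside; z up. Through holes 14.5 mm across at y = +-87 mm; same either way round. Home, this point is 67 mm above base_mid and the plate clears the blocks by 4 mm.
- collar_a_grip (a point): On the upright axis of the red collar at the +y end of the base, 74 mm above base_mid. Grip block: flat sides 24 mm apart (x), 40 mm long (y), top 11 mm above, foot 20 mm below this point; under it a flange of radius 17 mm and, in line with the flat sides, a lug 14 mm wide, 9 mm thick, reaching 43 mm from the axis, that blocks the plate when turned in and passes 3 mm over a seated one.
- collar_a (a joint): Angle of the collar at the +y end, counter-clockwise seen from above, -0.25 to 1.65; stays where left (friction 0.05 N m). 0 is locked: the lug points along the base's -y over the plate's end, at the green mark. Above 1.1 the lug is clear of the plate; at 1.4 it points nearly along the base's +x (white mark).
- collar_b_grip (a point): On the upright axis of the red collar at the -y end of the base, 74 mm above base_mid. Grip block: flat sides 24 mm apart (x), 40 mm long (y), top 11 mm above, foot 20 mm below this point; under it a flange of radius 17 mm and, in line with the flat sides, a lug 14 mm wide, 9 mm thick, reaching 43 mm from the axis, that blocks the plate when turned in and passes 3 mm over a seated one.
- collar_b (a joint): Angle of the collar at the -y end, counter-clockwise seen from above, -0.25 to 1.65; stays where left (friction 0.05 N m). 0 is locked: the lug points along the base's +y over the plate's end, at the green mark. Above 1.1 the lug is clear of the plate; at 1.4 it points nearly along the base's -x (white mark).
- dosimeter: Bystander: orange badge 30 x 50 x 12 mm, origin under its centre. Leave alone.
- pen: Bystander: green marker pen, 110 (x) x 14 x 13 mm, origin under its centre. Leave alone.
- tape_roll: Bystander: paper tape roll, 64 mm across, 24 mm tall, origin under its centre. Leave alone.
There are look-alikes about, which are no part of the job. Several things look just like the part that bears block0_mid: the one meant starts farthest to the robot's left. Leave any purple look-alike of the part that bears plate_handle alone.

How it is judged:
By the outcome, as a careful person would: the job done as asked, in the order asked, and still so for the second after the job is handed in, with the robot touching nothing.
Of block0, block1, block2, block3 only 2 to 4 are there at a start; the rules pass over those that are not, and their reading is None.
At some moment in a run one of block0, block1, block2, block3, plate may be knocked a few centimetres aside while the robot is not near it.
Once in a run the grip may slacken for a moment while it holds something.
It also fails if it takes over 210 s, if anything falls off the work surface, if the arm or the gripper's body presses on something with over 40 N, if the wrist force passes 120 N, or if a joint passes its speed limit or range.

ROBOT

A 6-joint arm with a two-finger parallel gripper is mounted at the origin on the work surface. World frame = base frame: x ahead of the robot, y to its left, z up, the work surface at z = 0. Lengths are in m, angles in rad, forces in N, time in s.
With the tool pointing down it reaches from about 0.325 to 0.775 m from the base axis. Payload 5.5 kg.
Tool frame: the origin (TCP) lies at the very end of the fingers, on their centre line; the grasp point (between the pads) lies 19 mm behind it (ctrl.grip_depth is the distance from the TCP to the grasp point, in m); x points along the fingers, y is the direction in which the jaws open and shut, and the axes are right-handed (so a half turn about x gives the same grasp; the last joint's range is limited). The gripper opens to 88 mm and grips with 3 to 60 N. Pads are 20 mm wide; open, the fingers measure 115 mm over their backs; the gripper's body (75 mm by 178 mm) begins 61 mm behind the grasp point.
Start: joints at [-1.243, 0.091, 1.231, -0, 1.82, -0.057], TCP at [0.225, -0.556, 0.223] pointing down, gripper open.
Joint ranges: [-2.87, 2.87], [-0.86, 2.18], [0.17, 2.46], [-1.51, 4.65], [0.06, 2.69], [-2.65, 2.65]. Speed limits (rad/s): [2.57, 2.57, 3.01, 3.14, 3.14, 3.14].

INTERFACE

Orientations are given as a unit quaternion [x, y, z, w].
In Python, from bench import sensors, cams, job_done, ctrl gives the robot as it stands. The module is installed in compiled form; this text tells all that it offers.
- The arm moves only by the tool play_rows, never from a script. Its argument "increments" is a list of rows, each an object of numbers: "tx", "ty", "tz": the shift along the tool's x, y, z in m; "turn": the turn about the tool's x in rad; "claw": the opening, from 0 (shut) to 1 (fully open). A call has 1 to 5 rows; each row shifts and turns the commanded pose from where the row before left it, along the tool's axes as they then stand; what a row does not reach is not made up. A row lasts 1/8 s, in which the tool goes at most 62.5 mm and 10.7 degrees, less where a joint would pass 70% of its speed; a pose out of reach is approached as far as the arm can. A call is refused whole if a number of a shift passes 0.0625 or a number of a turn 0.188, either way. A call with a gripper value outside its range is refused whole. The fingers move at their own pace and stop on an object; the grip force is fixed at half the most. Time passes only in rows, so rows that do not move let the fingers close. It gives the time, the measured TCP pose, the force and the opening at its end, in the units of the state.
- sensors.observe(): the state, without advancing time (a new reading comes with each control period).
- cams.capture(name): name is "side" or "top" or "wrist"; returns a dict with "img" (480x640x3 uint8, red, green, blue), "camera_matrix" (3x3 intrinsics, pixels), "R" (3x3) and "t" (3): a world point X has camera coordinates R X + t. Camera axes: x right, y down, z forward; pixel columns grow to the right and rows downward; lengths in m; the calibration is good to about 2 mm. A picture is of the moment at which its call begins. There is no depth.
- job_done(): hands the job in, once; it reports no verdict.
The state is a dict: "time_s": time; "joint_pos": joint angles; "qvel": joint speeds; "effort": joint torques, N m; "ee_pos": TCP position; "orientation": TCP orientation; "force": force on the tool from outside, world axes, zero at the start; "wrist_torque": the same for the moment, N m; "grip_width": opening from 0.0 (shut) to 1.0 (fully open).
Only numpy, scipy, OpenCV 4.12 (cv2) and the standard library are available. Lean on these libraries where they do the work, as an engineer would, in place of code of your own. Each camera call takes 0.05 s, during which the arm holds its last target. There are 200 camera calls.

## Working session

There is one attempt and no reset: what is moved stays moved. The work goes in short steps, Python scripts to look and compute and a tool call to move; the robot and the scene stay as the last step left them, time stands still between calls to the robot, and variables do not carry over. Pictures are saved under pics/ and viewed, about 12 in all and at most 16, crops included, and the job is handed in when it is done.

Besides the shell and the picture viewer there is one more tool, called after "Call:" as name(argument=value, ...) on one line, values as JSON. play_rows: Moves the arm, as the interface text tells. Its arguments: {"type":"object","properties":{"increments":{"type":"array","items":{"type":"object","properties":{"tx":{"type":"number"},"ty":{"type":"number"},"tz":{"type":"number"},"turn":{"type":"number"},"claw":{"type":"number"}}}}},"required":["increments"]}

```bash
mkdir -p pics; cat > h.py <<'E'
import numpy as np, cv2
from bench import sensors, cams, ctrl
def cap(n,save=None):
    c=cams.capture(n)
    if save: cv2.imwrite('pics/'+save,cv2.cvtColor(c['img'],cv2.COLOR_RGB2BGR))
    return c
def ray(c,u,v,z):
    K,R,t=[np.array(c[k],float) for k in('camera_matrix','R','t')]
    d=R.T@np.linalg.solve(K,[u,v,1.]); o=-R.T@t
    return o+d*(z-o[2])/d[2]
def proj(c,X):
    K,R,t=[np.array(c[k],float) for k in('camera_matrix','R','t')]
    p=K@(R@np.array(X,float)+t); return p[:2]/p[2]
E
python3 - <<'E'
from h import *
for n in('top','side','wrist'):
    c=cap(n,n+'0.png'); print(n,(-c['R'].T@c['t']).round(3),c['camera_matrix'][0][0])
    np.savez('pics/'+n+'0.npz',**c)
s=sensors.observe(); print(s); print(ctrl.grip_depth)
E
```

```text
top [ 0.317 -0.06   1.095] 493.4561764508995
side [0.245 0.846 0.605] 454.0696797384946
wrist [ 0.294 -0.529  0.384] 384.9377802821297
{'time_s': 0.15, 'joint_pos': array([-1.24270192e+00,  9.16892058e-02,  1.23156307e+00, -1.24810542e-05,
        1.81981605e+00, -5.67096822e-02]), 'qvel': array([-6.58885263e-05, -1.77466834e-03, -2.55811934e-03,  7.26832829e-04,
       -2.23242542e-03,  2.48396387e-04]), 'effort': array([ 1.79402119e-03, -4.47044134e+01, -4.06908202e+01,  6.98347623e-02,
        2.74405646e-02, -1.08842103e-04]), 'ee_pos': array([ 0.22514533, -0.55592125,  0.22179075]), 'orientation': array([-0.69398428, -0.13572621,  0.69413391, -0.1346935 ]), 'force': array([ 0.36043636,  0.37805407, -0.18018466]), 'wrist_torque': array([ 0.01199792, -0.03383342,  0.00768424]), 'grip_width': 1.002840551475495}
0.0187
```

View pics/top0.png

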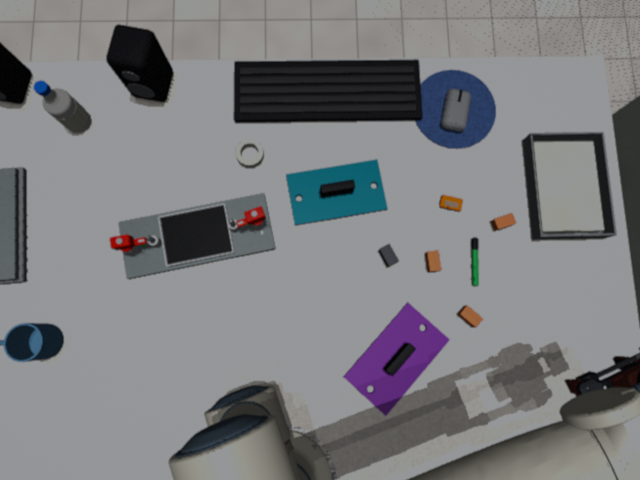

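View pics/side0.png

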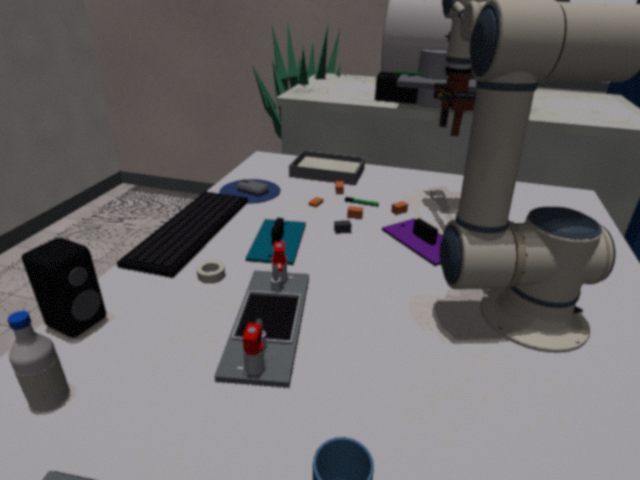

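The top view (up is +x, left is +y) shows:
- The base at about (197,235), with both collar lugs turned in.
- The teal plate at (337,191) and the steel block at (388,255).
- Copper candidates at (433,261), (504,222) and (470,316). (433,261) is farthest to the robot's left, so it fits block0.
- The orange badge at (451,203), and the purple plate, which is the look-alike.

The side view agrees, and I see no brass or blue block so far.

```bash
cat >> h.py <<'E'
def hsv(img): return cv2.cvtColor(img,cv2.COLOR_RGB2HSV)
def blobs(c,lo,hi,amin=40,roi=None):
    m=cv2.inRange(hsv(c['img']),np.array(lo),np.array(hi))
    if roi: 
        k=np.zeros_like(m); a,b,d,e=roi; k[b:e,a:d]=1; m=m*k
    cs,_=cv2.findContours(m,cv2.RETR_EXTERNAL,cv2.CHAIN_APPROX_NONE)
    return [x for x in cs if cv2.contourArea(x)>amin]
def rect(c,cnt,z):
    P=np.array([ray(c,u,v,z)[:2] for u,v in cnt[:,0,:]],np.float32)
    (x,y),(w,h),a=cv2.minAreaRect(P)
    if w<h: w,h,a=h,w,a+90
    return np.array([x,y]),w,h,(a+90)%180-90   # a: long axis direction, deg
E
python3 - <<'E'
from h import *
c=dict(np.load('pics/top0.npz'))
def show(n,lo,hi,z,**k):
    for b in blobs(c,lo,hi,**k):
        p,w,h,a=rect(c,b,z); print(n,b[:,0].mean(0).round(),p.round(4),round(w,4),round(h,4),round(a,1))
show('copper',[3,120,90],[20,255,255],.028)
show('teal',[85,150,60],[98,255,255],.010,amin=500)
show('red',[0,150,80],[3,255,255],.10); show('red',[172,150,80],[180,255,255],.10)
show('dark',[0,0,0],[179,255,75],.028,roi=(375,240,405,272))
show('bayblack',[0,0,0],[179,255,60],.015,roi=(150,195,245,275),amin=500)
print('h',hsv(c['img'])[200:240:10,140],hsv(c['img'])[255,388], hsv(c['img'])[250,150])
# enlarged crop
im=c['img'][170:350,360:540]; cv2.imwrite('pics/crop1.png',cv2.cvtColor(cv2.resize(im,None,fx=3,fy=3,interpolation=2),cv2.COLOR_RGB2BGR))
im=c['img'][180:290,105:285]; cv2.imwrite('pics/crop2.png',cv2.cvtColor(cv2.resize(im,None,fx=4,fy=4,interpolation=2),cv2.COLOR_RGB2BGR))
E
```

```text
copper [471. 316.] [ 0.3315 -0.4143] 0.0433 0.0247 47.4
copper [433. 261.] [ 0.4528 -0.3416] 0.043 0.0244 5.0
copper [504. 221.] [ 0.5387 -0.5067] 0.0433 0.0239 -72.8
copper [451. 203.] [ 0.5832 -0.3884] 0.0477 0.0286 75.6
teal [336. 192.] [ 0.6184 -0.1337] 0.2101 0.1173 -81.2
red [120. 241.] [0.4972 0.3148] 0.0386 0.0233 -81.4
red [251. 217.] [0.5439 0.0525] 0.0591 0.0245 -66.4
dark [387. 256.] [ 0.4663 -0.2412] 0.041 0.028 25.6
bayblack [195. 234.] [0.525  0.1814] 0.1405 0.1038 -79.3
h [[105   7 153]
 [105   7 153]
 [ 98  20 102]
 [ 97  22 103]] [120  21  72] [100  22 105]
```

View pics/crop1.png

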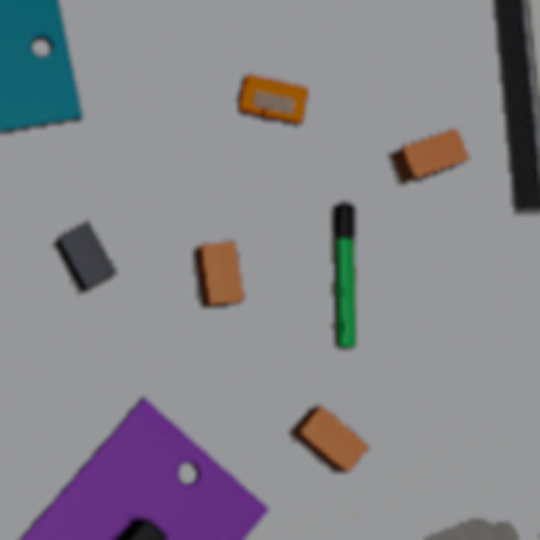

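View pics/crop2.png

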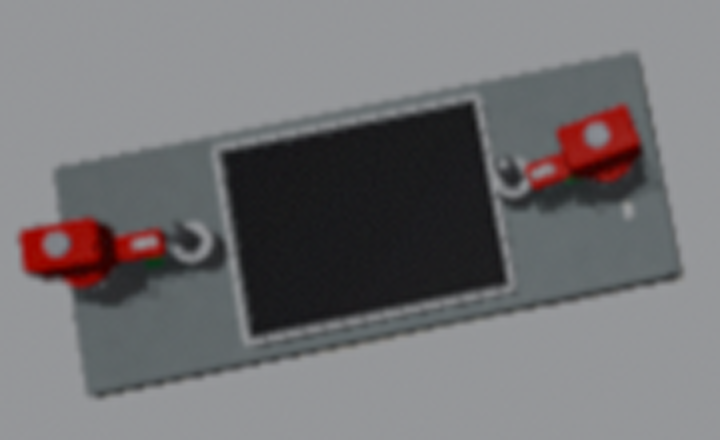

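block0 is the copper at (433,261), with y = -0.34 against -0.41 and -0.51 for the other two, and the crop confirms it. The steel block is at (388,255). Both lugs are turned in towards the pins. Next I'll write a move planner and go above the base for a wrist view.

```bash
cat >> h.py <<'E'
from scipy.spatial.transform import Rotation as Ro
def plan(x=None,y=None,z=None,jaw=None):
    """jaw: wanted world direction (deg, mod 180) of tool y. Shifts are in present tool axes; turn about tool x"""
    s=sensors.observe(); R=Ro.from_quat(s['orientation']).as_matrix(); p=s['ee_pos']
    T=np.array([p[i] if q is None else q for i,q in enumerate((x,y,z))])
    d=R.T@(T-p); yaw=np.degrees(np.arctan2(R[1,1],R[0,1])); j6=s['joint_pos'][5]
    print('t',round(s['time_s'],2),'p',p.round(4),'jaw',round(yaw,2),'down',R[:,0].round(4),'j1,j6',s['joint_pos'][[0,5]].round(2),'F',s['force'].round(1),'g',round(s['grip_width'],3))
    print('  shift',d.round(4),'rows',round(np.linalg.norm(d)/.0625,1),end=' ')
    if jaw is not None:
        a=-((jaw-yaw+90)%180-90); print('turn',round(np.radians(a),4),'alt',round(np.radians(a-180*np.sign(a)),4),end='')
    print()
E
python3 - <<'E'
from h import *
plan(.525-.03,.18,.30,10)
c=dict(np.load('pics/top0.npz'))
for u,v in((105+57/4,180+243/4),(105+597/4,180+135/4)): print(ray(c,u,v,.1))
E
```

```text
t 0.15 p [ 0.2251 -0.5559  0.2218] jaw -67.95 down [-5.0e-04  1.4e-03 -1.0e+00] j1,j6 [-1.24 -0.06] F [ 0.4  0.4 -0.2] g 1.003
  shift [-0.0773 -0.5809 -0.5264] rows 12.6 turn -1.3605 alt 1.7811
[0.49776769 0.31599385 0.1       ]
[0.54896242 0.04268042 0.1       ]
```

Call:
play_rows(increments=[{"tx":-0.006,"ty":-0.0447,"tz":-0.0405,"claw":1},{"tx":-0.006,"ty":-0.0447,"tz":-0.0405},{"tx":-0.006,"ty":-0.0447,"tz":-0.0405},{"tx":-0.006,"ty":-0.0447,"tz":-0.0405},{"tx":-0.006,"ty":-0.0447,"tz":-0.0405}])

```text
invalid input at $.increments[0]: expected keys tx, ty, tz, turn, claw
```

Call:
play_rows(increments=[{"tx":-0.006,"ty":-0.0447,"tz":-0.0405,"claw":1},{"tx":-0.006,"ty":-0.0447,"tz":-0.0405},{"tx":-0.006,"ty":-0.0447,"tz":-0.0405},{"tx":-0.006,"ty":-0.0447,"tz":-0.0405},{"tx":-0.006,"ty":-0.0447,"tz":-0.0405}])

```text
invalid input at $.increments[0]: expected keys tx, ty, tz, turn, claw
```

Call:
play_rows(increments=[{"tx":-0.006,"ty":-0.0447,"tz":-0.0405,"claw":1},{"tx":-0.006,"ty":-0.0447,"tz":-0.0405},{"tx":-0.006,"ty":-0.0447,"tz":-0.0405},{"turn":-0.17},{"turn":-0.17}])

```text
invalid input at $.increments[0]: expected keys tx, ty, tz, turn, claw
```

Call:
play_rows(increments=[{"turn":-0.17},{"turn":-0.17},{"turn":-0.17},{"turn":-0.17},{"turn":-0.17}])

```text
invalid input at $.increments[0]: expected keys tx, ty, tz, turn, claw
```

Call:
play_rows(increments=[{"turn":-0.17},{},{}])

```text
invalid input at $.increments[0]: expected keys tx, ty, tz, turn, claw
```

```bash
python3 - <<'E'
from h import *
c=cap('wrist','w1.png'); np.savez('pics/w1.npz',**c); print((-c['R'].T@c['t']).round(3))
d=cap('top','t1.png'); np.savez('pics/t1.npz',**d)
plan(.525,.18,.3,10.6)
for n,p in dict(a=(.498,.316,.1),b=(.549,.0427,.1),pa=(.508,.2655,.083),pb=(.5405,.0945,.083),bay=(.525,.18,.015)).items(): print(n,proj(c,p).round())
E
```

```text
[ 0.294 -0.529  0.384]
t 0.25 p [ 0.2252 -0.556   0.2221] jaw -67.95 down [-3.e-04  8.e-04 -1.e+00] j1,j6 [-1.24 -0.06] F [-0.1 -0.3 -0.4] g 1.001
  shift [-0.0774 -0.5697 -0.5542] rows 12.8 turn -1.371 alt 1.7706
a [-1661. -1341.]
b [ -779. -1054.]
pa [-1296. -1138.]
pb [-810. -986.]
bay [-651. -716.]
```

View pics/w1.png

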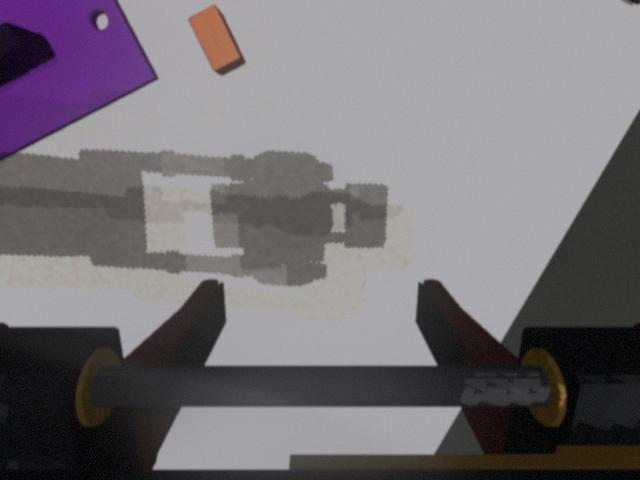

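Each row needs all five keys, so nothing moved. The wrist camera looks towards -tool z, and the fingers block the lower part of the picture. I'll go to (0.43, 0.16, 0.30) with the jaw along the base's y axis, so the whole base is in view.

Call:
play_rows(increments=[{"tx":-0.0065,"ty":-0.0489,"tz":-0.0382,"turn":0,"claw":1},{"tx":-0.0065,"ty":-0.0489,"tz":-0.0382,"turn":0,"claw":1},{"tx":-0.0065,"ty":-0.0489,"tz":-0.0382,"turn":0,"claw":1},{"tx":-0.0065,"ty":-0.0489,"tz":-0.0382,"turn":0,"claw":1},{"tx":-0.0065,"ty":-0.0489,"tz":-0.0382,"turn":0,"claw":1}])

```text
time_s: 0.88
ee_pos: [0.3106, -0.2559, 0.2553]
orientation: [0.694, 0.135, -0.694, 0.135]
force: [0.5, 0.3, -0.7]
grip_width: 0.999
```

Call:
play_rows(increments=[{"tx":-0.0065,"ty":-0.0489,"tz":-0.0382,"turn":0,"claw":1},{"tx":-0.0065,"ty":-0.0489,"tz":-0.0382,"turn":0,"claw":1},{"tx":-0.0065,"ty":-0.0489,"tz":-0.0382,"turn":0,"claw":1},{"tx":-0.0065,"ty":-0.0489,"tz":-0.0382,"turn":0,"claw":1},{"tx":-0.0065,"ty":-0.0489,"tz":-0.0382,"turn":0,"claw":1}])

```text
time_s: 1.5
ee_pos: [0.3958, 0.0426, 0.2881]
orientation: [0.694, 0.135, -0.694, 0.135]
force: [0.4, -0.8, 0.0]
grip_width: 1.0
```

Call:
play_rows(increments=[{"tx":-0.0065,"ty":-0.0489,"tz":-0.0382,"turn":0,"claw":1},{"tx":-0.0065,"ty":-0.0489,"tz":-0.0382,"turn":0,"claw":1},{"tx":0,"ty":0,"tz":0,"turn":0.1,"claw":1},{"tx":0,"ty":0,"tz":0,"turn":0.1,"claw":1},{"tx":0,"ty":0,"tz":0,"turn":0,"claw":1}])

```text
time_s: 2.12
ee_pos: [0.4298, 0.1601, 0.3005]
orientation: [-0.704, -0.066, 0.704, -0.066]
force: [0.4, 0.0, -0.1]
grip_width: 1.001
```

```bash
python3 - <<'E'
from h import *
plan(.525,.18,.3,10.6)
c=cap('wrist','w1.png'); np.savez('pics/w1.npz',**c); print((-c['R'].T@c['t']).round(3))
d=cap('top','t1.png'); np.savez('pics/t1.npz',**d)
for n,p in dict(a=(.498,.316,.1),b=(.549,.0427,.1),pa=(.508,.2655,.083),pb=(.5405,.0945,.083),bay=(.525,.18,.015)).items(): print(n,proj(c,p).round())
E
```

```text
t 2.12 p [0.4298 0.1601 0.3005] jaw -79.33 down [-3.e-04 -1.e-04 -1.e+00] j1,j6 [0.28 1.67] F [ 0.4  0.  -0.1] g 1.001
  shift [ 0.0005 -0.002  -0.0973] rows 1.6 turn -1.5696 alt 1.572
[0.502 0.173 0.463]
a [162. 108.]
b [474. 108.]
pa [225. 108.]
pb [411. 108.]
bay [318. 111.]
```

View pics/w1.png

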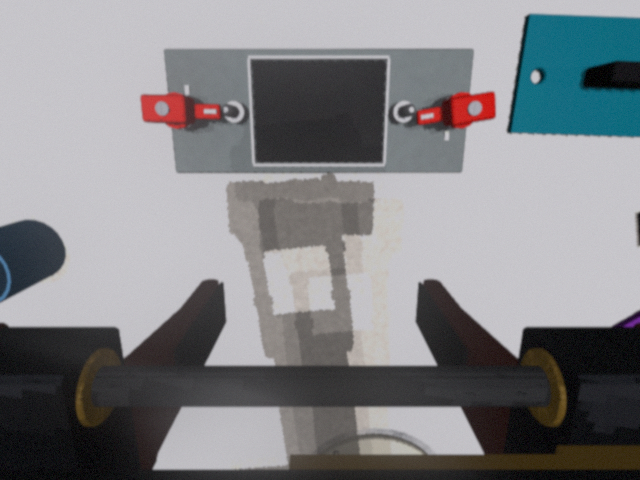

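The wrist view shows the base upright in the picture. The collar tops are at (161,108) and (474,108), exactly where predicted, and the pins at (232,112) and (404,112). Next I'll measure the bay and the collar angles, and search the uncovered bench for brass and blue blocks.

```bash
python3 - <<'E'
from h import *
c=dict(np.load('pics/w1.npz'))
b=max(blobs(c,[0,0,0],[179,255,60],1000,(245,50,395,175)),key=cv2.contourArea)
p,w,h,a=rect(c,b,.015); print('bay',p.round(4),w.round(4),h.round(4),a.round(2))
H=hsv(c['img']); red=((H[...,0]<6)|(H[...,0]>172))&(H[...,1]>150)
print('V of red',np.percentile(H[...,2][red],[5,25,50,75,95]))
for x0,x1 in((130,225),(415,505)):
    m=np.zeros(red.shape,np.uint8); m[80:140,x0:x1]=(red&(H[...,2]>0))[80:140,x0:x1]*255
    g=np.zeros_like(m); m2=((H[...,1]<60)&(H[...,2]>110)).astype(np.uint8)*255
    cs,hi=cv2.findContours(m,cv2.RETR_CCOMP,cv2.CHAIN_APPROX_NONE)
    for k,x in enumerate(cs):
        if hi[0][k][3]>=0 and cv2.contourArea(x)>6:
            q=x[:,0].mean(0); print('hole',q.round(1),cv2.contourArea(x),'z.1',ray(c,*q,.1)[:2].round(4),'z.069',ray(c,*q,.069)[:2].round(4))
d=dict(np.load('pics/t1.npz')); print('shift steel')
for n,lo,hi in(('yellow',[20,100,60],[35,255,255]),('blue',[100,120,60],[125,255,255]),('copper',[3,120,90],[20,255,255])):
    for b in blobs(d,lo,hi): print(n,b[:,0].mean(0).round(),cv2.contourArea(b),rect(d,b,.028)[0].round(3))
im=cv2.cvtColor(d['img'],cv2.COLOR_RGB2BGR); cr=cv2.resize(c['img'][75:150,130:510],None,fx=2,fy=2,interpolation=2)
im=np.vstack([im,np.zeros((110,640,3),np.uint8)]); cr=cv2.cvtColor(cr,cv2.COLOR_RGB2BGR)[:, :760]
o=np.zeros((590,760,3),np.uint8); o[:440,:640]=im[:440]; o[440:590]=cr; cv2.imwrite('pics/m2.png',o)
E
```

```text
Traceback (most recent call last):
AttributeError: 'float' object has no attribute 'round'
```

```bash
python3 - <<'E'
from h import *
c=dict(np.load('pics/w1.npz'))
b=max(blobs(c,[0,0,0],[179,255,60],1000,(245,50,395,175)),key=cv2.contourArea)
print('bay',rect(c,b,.015))
H=hsv(c['img']); red=((H[...,0]<6)|(H[...,0]>172))&(H[...,1]>150)
for x0,x1 in((130,225),(415,505)):
    m=np.zeros(red.shape,np.uint8); m[80:140,x0:x1]=red[80:140,x0:x1]*255
    cs,hi=cv2.findContours(m,cv2.RETR_CCOMP,cv2.CHAIN_APPROX_NONE)
    for k,x in enumerate(cs):
        if hi[0][k][3]>=0 and cv2.contourArea(x)>6:
            q=x[:,0].mean(0); print('hole',q.round(1),cv2.contourArea(x),'z.1',ray(c,*q,.1)[:2].round(4),'z.069',ray(c,*q,.069)[:2].round(4))
d=dict(np.load('pics/t1.npz'))
for n,lo,hi in(('yellow',[20,100,60],[35,255,255]),('blue',[100,120,60],[125,255,255]),('copper',[3,120,90],[20,255,255])):
    for b in blobs(d,lo,hi): print(n,b[:,0].mean(0).round(),cv2.contourArea(b),rect(d,b,.028)[0].round(3))
o=np.zeros((590,760,3),np.uint8); o[:440,:640]=d['img'][40:]; o[440:590]=cv2.resize(c['img'][75:150,130:510],None,fx=2,fy=2,interpolation=2)
cv2.imwrite('pics/m2.png',cv2.cvtColor(o,cv2.COLOR_RGB2BGR))
E
```

```text
bay (array([0.52351737, 0.17940629]), 0.14198477566242218, 0.10473921149969101, -79.38423919677734)
hole [209.8 111.1] 116.5 z.1 [0.5029 0.2741] z.069 [0.5029 0.2827]
hole [174.8 123. ] 28.5 z.1 [0.487  0.3041] z.069 [0.4857 0.3152]
hole [161.5 108. ] 233.0 z.1 [0.4975 0.3168] z.069 [0.4971 0.329 ]
hole [426.5 115.9] 109.0 z.1 [0.5346 0.0826] z.069 [0.5374 0.0749]
hole [474.3 107.8] 215.5 z.1 [0.5492 0.0424] z.069 [0.5532 0.0312]
blue [ 23. 342.] 1081.5 [0.299 0.531]
blue [40. 87.] 121.5 [0.873 0.538]
blue [454. 109.] 4562.0 [ 0.808 -0.417]
copper [470. 316.] 211.0 [ 0.332 -0.414]
copper [433. 261.] 189.5 [ 0.453 -0.341]
copper [504. 221.] 174.5 [ 0.539 -0.507]
copper [451. 203.] 230.0 [ 0.583 -0.388]
```

View pics/m2.png

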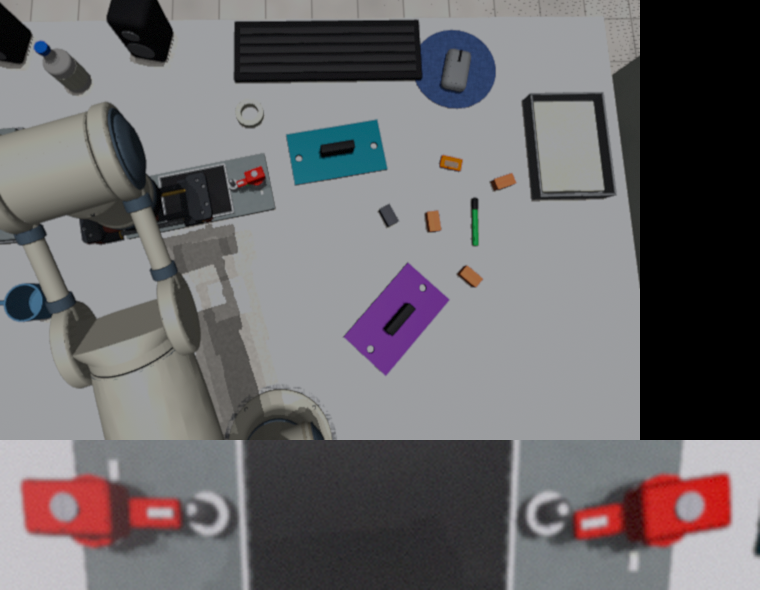

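There are only two blocks, copper (block0) and dark steel (block3). The base centre is (0.5235, 0.1795) with yaw 10.6°. The collars are on their expected axes, a at about -1.6° and b at about +9.4°. The white marks are on the far side for a and the near side for b, as described. Now collar a.

Call:
play_rows(increments=[{"tx":0,"ty":-0.047,"tz":-0.0319,"turn":0,"claw":1},{"tx":0,"ty":-0.047,"tz":-0.0319,"turn":0,"claw":1},{"tx":0,"ty":-0.047,"tz":-0.0319,"turn":0,"claw":1},{"tx":0.012,"ty":0,"tz":0,"turn":-0.1712,"claw":1},{"tx":0.012,"ty":0,"tz":0,"turn":-0.1712,"claw":1}])

```text
time_s: 2.85
ee_pos: [0.4984, 0.3165, 0.2752]
orientation: [-0.681, -0.187, 0.683, -0.187]
force: [-0.3, -0.1, -0.1]
grip_width: 1.0
```

Call:
play_rows(increments=[{"tx":0.012,"ty":0,"tz":0,"turn":-0.1712,"claw":1},{"tx":0.012,"ty":0,"tz":0,"turn":-0.1712,"claw":1},{"tx":0.012,"ty":0,"tz":0,"turn":-0.1712,"claw":1},{"tx":0.012,"ty":0,"tz":0,"turn":-0.1712,"claw":1},{"tx":0.012,"ty":0,"tz":0,"turn":-0.1712,"claw":1}])

```text
time_s: 3.48
ee_pos: [0.4981, 0.3156, 0.2163]
orientation: [0.543, 0.453, -0.543, 0.453]
force: [0.5, -0.3, -0.1]
grip_width: 0.999
```

Call:
play_rows(increments=[{"tx":0.012,"ty":0,"tz":0,"turn":-0.1712,"claw":1},{"tx":0.012,"ty":0,"tz":0,"turn":-0.1712,"claw":1},{"tx":0,"ty":0,"tz":0,"turn":0,"claw":1},{"tx":0,"ty":0,"tz":0,"turn":0,"claw":1}])

```text
time_s: 3.98
ee_pos: [0.4982, 0.3159, 0.1933]
orientation: [0.461, 0.536, -0.46, 0.537]
force: [0.2, -0.3, 0.4]
grip_width: 1.004
```

```bash
python3 -c "
from h import *
plan(.4977,.3164,.075,9)"
```

```text
t 3.98 p [0.4982 0.3159 0.1933] jaw 8.7 down [ 6.e-04  4.e-04 -1.e+00] j1,j6 [0.51 0.36] F [ 0.2 -0.3  0.4] g 1.004
  shift [ 0.1183 -0.0005 -0.0006] rows 1.9 turn -0.0053 alt 3.1363
```

Now down, close, and turn by -(90.8-9.0)° = -1.43 rad.

Call:
play_rows(increments=[{"tx":0.045,"ty":0,"tz":0,"turn":0,"claw":1},{"tx":0.04,"ty":0,"tz":0,"turn":0,"claw":1},{"tx":0.033,"ty":0,"tz":0,"turn":0,"claw":1},{"tx":0,"ty":0,"tz":0,"turn":0,"claw":0.4},{"tx":0,"ty":0,"tz":0,"turn":0,"claw":0}])

```text
time_s: 4.6
ee_pos: [0.4989, 0.3165, 0.0769]
orientation: [0.461, 0.537, -0.459, 0.537]
force: [0.1, -0.3, 0.2]
grip_width: 0.81
```

Call:
play_rows(increments=[{"tx":0,"ty":0,"tz":0,"turn":0,"claw":0},{"tx":0,"ty":0,"tz":0,"turn":0,"claw":0},{"tx":0,"ty":0,"tz":0,"turn":0,"claw":0},{"tx":0,"ty":0,"tz":0,"turn":0,"claw":0}])

```text
time_s: 5.1
ee_pos: [0.498, 0.316, 0.0748]
orientation: [0.46, 0.537, -0.46, 0.537]
force: [-0.3, -0.6, -0.5]
grip_width: 0.357
```

```bash
python3 -c "
from h import *
plan(.4977,.3164,.075,90.8)"
```

```text
t 5.1 p [0.498  0.316  0.0748] jaw 8.87 down [ 2.e-04  1.e-04 -1.e+00] j1,j6 [0.51 0.35] F [-0.3 -0.6 -0.5] g 0.357
  shift [-0.0002 -0.0003 -0.0004] rows 0.0 turn -1.43 alt 1.7116
```

Call:
play_rows(increments=[{"tx":0,"ty":0,"tz":0,"turn":0,"claw":0},{"tx":0,"ty":0,"tz":0,"turn":0,"claw":0},{"tx":0,"ty":0,"tz":0,"turn":0,"claw":0},{"tx":0,"ty":0,"tz":0,"turn":-0.13,"claw":0},{"tx":0,"ty":0,"tz":0,"turn":-0.13,"claw":0}])

```text
time_s: 5.72
ee_pos: [0.4981, 0.316, 0.0746]
orientation: [0.385, 0.593, -0.385, 0.593]
force: [0.5, 0.3, 0.3]
grip_width: 0.273
```

Call:
play_rows(increments=[{"tx":0,"ty":0,"tz":0,"turn":-0.13,"claw":0},{"tx":0,"ty":0,"tz":0,"turn":-0.13,"claw":0},{"tx":0,"ty":0,"tz":0,"turn":-0.13,"claw":0},{"tx":0,"ty":0,"tz":0,"turn":-0.13,"claw":0},{"tx":0,"ty":0,"tz":0,"turn":-0.13,"claw":0}])

```text
time_s: 6.35
ee_pos: [0.4984, 0.3163, 0.0747]
orientation: [0.176, 0.685, -0.175, 0.685]
force: [2.5, 1.9, -0.9]
grip_width: 0.273
```

Call:
play_rows(increments=[{"tx":0,"ty":0,"tz":0,"turn":-0.13,"claw":0},{"tx":0,"ty":0,"tz":0,"turn":-0.13,"claw":0},{"tx":0,"ty":0,"tz":0,"turn":-0.13,"claw":0},{"tx":0,"ty":0,"tz":0,"turn":-0.13,"claw":0},{"tx":0,"ty":0,"tz":0,"turn":0,"claw":0}])

```text
time_s: 6.98
ee_pos: [0.4984, 0.3166, 0.0747]
orientation: [-0.004, 0.707, 0.005, 0.707]
force: [1.8, 3.7, -1.3]
grip_width: 0.271
```

```bash
python3 -c "
from h import *
plan(.4977,.3164,.075,90.8)"
```

```text
t 6.97 p [0.4984 0.3166 0.0747] jaw 90.75 down [ 0.0011  0.0013 -1.    ] j1,j6 [ 0.51 -1.08] F [ 1.8  3.7 -1.3] g 0.271
  shift [-0.0003 -0.0002 -0.0007] rows 0.0 turn -0.0008 alt 3.1408
```

Call:
play_rows(increments=[{"tx":0,"ty":0,"tz":0,"turn":0,"claw":0.5},{"tx":0,"ty":0,"tz":0,"turn":0,"claw":0.5},{"tx":0,"ty":0,"tz":0,"turn":0,"claw":0.5},{"tx":-0.03,"ty":0,"tz":0,"turn":0,"claw":0.5},{"tx":-0.03,"ty":0,"tz":0,"turn":0,"claw":0.5}])

```text
time_s: 7.6
ee_pos: [0.4976, 0.3157, 0.1348]
orientation: [-0.005, 0.708, 0.004, 0.707]
force: [-0.6, -0.5, 0.4]
grip_width: 0.509
```

Call:
play_rows(increments=[{"tx":-0.01,"ty":-0.0549,"tz":0.0094,"turn":0,"claw":1},{"tx":0,"ty":-0.0549,"tz":0.0094,"turn":0,"claw":1},{"tx":0,"ty":-0.0549,"tz":0.0094,"turn":0,"claw":1},{"tx":0,"ty":-0.0549,"tz":0.0094,"turn":0,"claw":1},{"tx":0,"ty":-0.0549,"tz":0.0094,"turn":0,"claw":1}])

```text
time_s: 8.22
ee_pos: [0.5488, 0.0404, 0.1448]
orientation: [-0.005, 0.707, 0.005, 0.707]
force: [-0.1, 0.1, 0.2]
grip_width: 0.992
```

Call:
play_rows(increments=[{"tx":0,"ty":0,"tz":0,"turn":0.1764,"claw":1},{"tx":0,"ty":0,"tz":0,"turn":0.1764,"claw":1},{"tx":0,"ty":0,"tz":0,"turn":0.1764,"claw":1},{"tx":0,"ty":0,"tz":0,"turn":0.1764,"claw":1},{"tx":0,"ty":0,"tz":0,"turn":0.1764,"claw":1}])

```text
time_s: 8.85
ee_pos: [0.5487, 0.0421, 0.1446]
orientation: [0.299, 0.641, -0.299, 0.641]
force: [-0.1, 0.7, -0.3]
grip_width: 1.0
```

Call:
play_rows(increments=[{"tx":0,"ty":0,"tz":0,"turn":0.1764,"claw":1},{"tx":0,"ty":0,"tz":0,"turn":0.1764,"claw":1},{"tx":0,"ty":0,"tz":0,"turn":0,"claw":1},{"tx":0,"ty":0,"tz":0,"turn":0,"claw":1}])

```text
time_s: 9.35
ee_pos: [0.5488, 0.0422, 0.1447]
orientation: [0.404, 0.58, -0.404, 0.58]
force: [-0.9, 0.6, 0.4]
grip_width: 1.0
```

```bash
python3 -c "
from h import *
plan(.5491,.0429,.075,20)"
```

```text
t 9.35 p [0.5488 0.0422 0.1447] jaw 20.24 down [-0. -0. -1.] j1,j6 [ 0.01 -0.34] F [-0.9  0.6  0.4] g 1.0
  shift [ 0.0697  0.0005 -0.0006] rows 1.1 turn 0.0041 alt -3.1375
```

Call:
play_rows(increments=[{"tx":0.04,"ty":0,"tz":0,"turn":0,"claw":1},{"tx":0.03,"ty":0.0005,"tz":-0.0006,"turn":0,"claw":0.4},{"tx":0,"ty":0,"tz":0,"turn":0,"claw":0},{"tx":0,"ty":0,"tz":0,"turn":0,"claw":0},{"tx":0,"ty":0,"tz":0,"turn":0,"claw":0}])

```text
time_s: 9.98
ee_pos: [0.5501, 0.0429, 0.0767]
orientation: [0.406, 0.579, -0.405, 0.58]
force: [0.3, 0.1, 0.6]
grip_width: 0.587
```

Call:
play_rows(increments=[{"tx":0,"ty":0,"tz":0,"turn":0,"claw":0},{"tx":0,"ty":0,"tz":0,"turn":0,"claw":0},{"tx":0,"ty":0,"tz":0,"turn":0,"claw":0},{"tx":0,"ty":0,"tz":0,"turn":0,"claw":0},{"tx":0,"ty":0,"tz":0,"turn":0,"claw":0}])

```text
time_s: 10.6
ee_pos: [0.5495, 0.043, 0.075]
orientation: [0.406, 0.579, -0.405, 0.58]
force: [2.1, 0.5, 0.9]
grip_width: 0.271
```

Call:
play_rows(increments=[{"tx":0,"ty":0,"tz":0,"turn":-0.137,"claw":0},{"tx":0,"ty":0,"tz":0,"turn":-0.137,"claw":0},{"tx":0,"ty":0,"tz":0,"turn":-0.137,"claw":0},{"tx":0,"ty":0,"tz":0,"turn":-0.137,"claw":0},{"tx":0,"ty":0,"tz":0,"turn":-0.137,"claw":0}])

```text
time_s: 11.22
ee_pos: [0.5497, 0.0432, 0.075]
orientation: [0.186, 0.682, -0.185, 0.683]
force: [3.4, 1.6, -0.3]
grip_width: 0.269
```

Call:
play_rows(increments=[{"tx":0,"ty":0,"tz":0,"turn":-0.137,"claw":0},{"tx":0,"ty":0,"tz":0,"turn":-0.137,"claw":0},{"tx":0,"ty":0,"tz":0,"turn":-0.137,"claw":0},{"tx":0,"ty":0,"tz":0,"turn":-0.137,"claw":0},{"tx":0,"ty":0,"tz":0,"turn":0,"claw":0}])

```text
time_s: 11.85
ee_pos: [0.5497, 0.0434, 0.075]
orientation: [-0.004, 0.706, 0.004, 0.708]
force: [3.9, 2.7, 0.4]
grip_width: 0.272
```

```bash
python3 -c "
from h import *
plan(.5491,.0429,.075,90.8)"
```

```text
t 11.85 p [0.5497 0.0434 0.075 ] jaw 90.65 down [ 1.7e-03  8.0e-04 -1.0e+00] j1,j6 [ 0.02 -1.57] F [3.9 2.7 0.4] g 0.272
  shift [-0.     -0.0005 -0.0006] rows 0.0 turn -0.0025 alt 3.1391
```

Call:
play_rows(increments=[{"tx":0,"ty":0,"tz":0,"turn":0,"claw":0.5},{"tx":0,"ty":0,"tz":0,"turn":0,"claw":0.5},{"tx":0,"ty":0,"tz":0,"turn":0,"claw":0.5},{"tx":-0.04,"ty":0,"tz":0,"turn":0,"claw":0.5},{"tx":-0.04,"ty":0,"tz":0,"turn":0,"claw":0.5}])

```text
time_s: 12.48
ee_pos: [0.5485, 0.0428, 0.1549]
orientation: [-0.004, 0.708, 0.004, 0.706]
force: [0.2, -1.3, 0.6]
grip_width: 0.501
```

Call:
play_rows(increments=[{"tx":-0.01,"ty":-0.0547,"tz":0.0011,"turn":0,"claw":1},{"tx":-0.01,"ty":-0.0547,"tz":0.0011,"turn":0,"claw":1},{"tx":-0.01,"ty":-0.0547,"tz":0.0011,"turn":0,"claw":1},{"tx":-0.01,"ty":-0.0547,"tz":0.0011,"turn":0,"claw":1},{"tx":-0.01,"ty":-0.0547,"tz":0.0011,"turn":0,"claw":1}])

```text
time_s: 13.1
ee_pos: [0.5576, -0.2323, 0.2049]
orientation: [-0.004, 0.707, 0.004, 0.707]
force: [0.1, 0.8, -0.6]
grip_width: 0.991
```

Call:
play_rows(increments=[{"tx":-0.01,"ty":-0.0547,"tz":0.0011,"turn":0,"claw":1},{"tx":0,"ty":0,"tz":0,"turn":0,"claw":1},{"tx":0,"ty":0,"tz":0,"turn":0,"claw":1}])

```text
time_s: 13.48
ee_pos: [0.5595, -0.2849, 0.2141]
orientation: [-0.004, 0.707, 0.004, 0.707]
force: [0.1, 0.4, -0.4]
grip_width: 0.997
```

```bash
python3 - <<'E'
from h import *
plan()
c=cap('wrist','w2.png'); np.savez('pics/w2.npz',**c); print((-c['R'].T@c['t']).round(3))
for n,p in dict(st=(.4663,-.2412,.028),cu=(.4528,-.3416,.028)).items():
    u,v=proj(c,p); print(n,u,v,hsv(c['img'])[int(v),int(u)])
d=cap('top','t2.png'); np.savez('pics/t2.npz',**d)
im=d['img'][190:280,105:285]; o=np.zeros((600,800,3),np.uint8); o[:480,:640]=c['img']; o[240:600,80:800]=cv2.resize(im,None,fx=4,fy=4,interpolation=2)
cv2.imwrite('pics/m3.png',cv2.cvtColor(o,cv2.COLOR_RGB2BGR))
E
```

```text
t 13.47 p [ 0.5595 -0.2849  0.2141] jaw 90.65 down [-8.e-04  9.e-04 -1.e+00] j1,j6 [-0.53 -2.11] F [ 0.1  0.4 -0.4] g 0.997
  shift [0. 0. 0.] rows 0.0 
[ 0.485 -0.286  0.377]
st 372.88201476541457 111.62604496035647 [120  18  86]
cu 255.4350528851739 93.54335652787903 [  9 146 191]
```

View pics/m3.png

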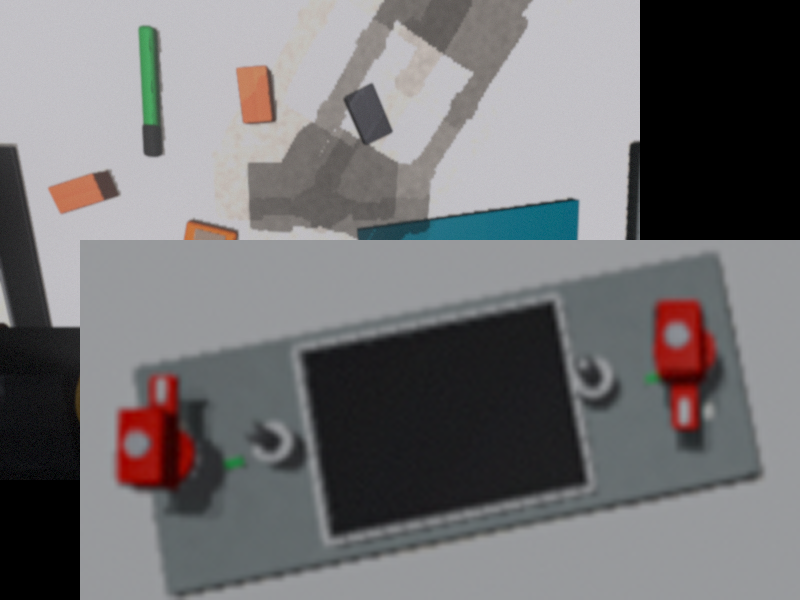

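Both collars are now at the white marks. In the wrist view copper is at (255,93) and steel at (372,112). Next I'll fit their outlines.

```bash
python3 - <<'E'
from h import *
c=dict(np.load('pics/w2.npz')); H=hsv(c['img'])
print('shadow',H[60,415],H[180,290],'steel',H[105,365],H[125,378])
for b in blobs(c,[3,120,150],[20,255,255],300,(225,50,290,135)): print('cu',b[:,0].mean(0),rect(c,b,.028))
for vm in(92,98):
  for b in blobs(c,[100,10,50],[140,60,vm],300,(335,75,400,150)): print('st',b[:,0].mean(0),rect(c,b,.028))
cv2.imwrite('pics/stm.png',cv2.inRange(H,np.array([100,10,50]),np.array([140,60,98]))[60:160,320:420])
E
```

```text
shadow [ 12  18 189] [ 17  20 117] steel [126  15  84] [120  13  78]
cu [254.23076923  94.11538462] (array([ 0.45385328, -0.34247619]), 0.043124910444021225, 0.02427518740296364, 4.9392547607421875)
st [365.67222222 112.63888889] (array([ 0.46898341, -0.24554813]), 0.043201595544815063, 0.025980157777667046, 26.402942657470703)
st [366.08       113.68571429] (array([ 0.46894455, -0.24562225]), 0.04320330172777176, 0.026485858485102654, 26.815156936645508)
```

Call:
play_rows(increments=[{"tx":0,"ty":0.0207,"tz":-0.0454,"turn":0,"claw":0.65},{"tx":0,"ty":0.0207,"tz":-0.0454,"turn":0,"claw":0.65},{"tx":0.006,"ty":0,"tz":0,"turn":0.1794,"claw":0.65},{"tx":0.006,"ty":0,"tz":0,"turn":0.1794,"claw":0.65},{"tx":0.006,"ty":0,"tz":0,"turn":0.1794,"claw":0.65}])

```text
time_s: 14.2
ee_pos: [0.4684, -0.2433, 0.1967]
orientation: [0.185, 0.682, -0.185, 0.683]
force: [1.1, 0.3, -0.1]
grip_width: 0.653
```

Call:
play_rows(increments=[{"tx":0.006,"ty":0,"tz":0,"turn":0.1794,"claw":0.65},{"tx":0.006,"ty":0,"tz":0,"turn":0.1794,"claw":0.65},{"tx":0.006,"ty":0,"tz":0,"turn":0.1794,"claw":0.65},{"tx":0.006,"ty":0,"tz":0,"turn":0.1794,"claw":0.65},{"tx":0.006,"ty":0,"tz":0,"turn":0.1794,"claw":0.65}])

```text
time_s: 14.82
ee_pos: [0.4686, -0.2434, 0.1665]
orientation: [0.463, 0.535, -0.463, 0.535]
force: [-0.1, 0.2, 0.5]
grip_width: 0.651
```

Call:
play_rows(increments=[{"tx":0.006,"ty":0,"tz":0,"turn":0.1794,"claw":0.65},{"tx":0.006,"ty":0,"tz":0,"turn":0.1794,"claw":0.65},{"tx":0.006,"ty":0,"tz":0,"turn":0.1794,"claw":0.65},{"tx":0.006,"ty":0,"tz":0,"turn":0.1794,"claw":0.65},{"tx":0.006,"ty":0,"tz":0,"turn":0.1794,"claw":0.65}])

```text
time_s: 15.45
ee_pos: [0.4686, -0.2434, 0.1365]
orientation: [0.649, 0.281, -0.649, 0.281]
force: [-0.8, -1.3, -0.3]
grip_width: 0.65
```

Call:
play_rows(increments=[{"tx":0.006,"ty":0,"tz":0,"turn":0.1794,"claw":0.65},{"tx":0.006,"ty":0,"tz":0,"turn":0.1794,"claw":0.65},{"tx":0,"ty":0,"tz":0,"turn":0,"claw":0.65},{"tx":0,"ty":0,"tz":0,"turn":0,"claw":0.65}])

```text
time_s: 15.95
ee_pos: [0.4686, -0.2442, 0.125]
orientation: [0.688, 0.164, -0.688, 0.164]
force: [-0.5, 0.1, -0.3]
grip_width: 0.65
```

```bash
python3 - <<'E'
from h import *
plan(.4683,-.2445,.004,-63.5)
d=cap('top'); 
for b in blobs(d,[3,120,90],[20,255,255]): print('cu',rect(d,b,.028)[0].round(3))
for b in blobs(d,[85,150,60],[98,255,255],500): print('teal',rect(d,b,.01))
E
```

```text
t 15.95 p [ 0.4686 -0.2442  0.125 ] jaw -63.22 down [ 4.e-04 -2.e-04 -1.e+00] j1,j6 [-0.54  0.56] F [-0.5  0.1 -0.3] g 0.65
  shift [1.21e-01 1.00e-04 5.00e-04] rows 1.9 turn 0.0049 alt -3.1367
cu [ 0.332 -0.414]
cu [ 0.453 -0.342]
cu [ 0.54  -0.508]
teal (array([ 0.6184001 , -0.13376126]), 0.2101317197084427, 0.11730286478996277, -81.16894721984863)
```

Call:
play_rows(increments=[{"tx":0.05,"ty":0,"tz":0,"turn":0,"claw":0.65},{"tx":0.04,"ty":0,"tz":0,"turn":0,"claw":0.65},{"tx":0.03,"ty":0,"tz":0,"turn":0,"claw":0.65},{"tx":0,"ty":0,"tz":0,"turn":0,"claw":0.4},{"tx":0,"ty":0,"tz":0,"turn":0,"claw":0}])

```text
time_s: 16.62
ee_pos: [0.4687, -0.245, 0.0053]
orientation: [0.688, 0.162, -0.688, 0.163]
force: [0.3, 0.0, 0.1]
grip_width: 0.46
```

Call:
play_rows(increments=[{"tx":0,"ty":0,"tz":0,"turn":0,"claw":0},{"tx":0,"ty":0,"tz":0,"turn":0,"claw":0},{"tx":0,"ty":0,"tz":0,"turn":0,"claw":0},{"tx":0,"ty":0,"tz":0,"turn":0,"claw":0},{"tx":-0.03,"ty":0,"tz":0,"turn":0,"claw":0}])

```text
time_s: 17.25
ee_pos: [0.4663, -0.2437, 0.0315]
orientation: [-0.686, -0.164, 0.69, -0.161]
force: [-0.5, -0.6, -3.1]
grip_width: 0.295
```

Call:
play_rows(increments=[{"tx":-0.04,"ty":0,"tz":0,"turn":0,"claw":0},{"tx":-0.05,"ty":0,"tz":0,"turn":0,"claw":0},{"tx":-0.03,"ty":0,"tz":0,"turn":0,"claw":0},{"tx":0,"ty":0,"tz":0,"turn":0,"claw":0}])

```text
time_s: 17.75
ee_pos: [0.4693, -0.2455, 0.1566]
orientation: [0.689, 0.161, -0.687, 0.163]
force: [-0.5, -0.6, -3.1]
grip_width: 0.289
```

```bash
python3 - <<'E'
from h import *
plan(.5235+.0055,.1795-.0295,.2,-79.4)
E
```

```text
t 17.75 p [ 0.4693 -0.2455  0.1566] jaw -63.48 down [ 0.0036 -0.0023 -1.    ] j1,j6 [-0.55  0.56] F [-0.5 -0.6 -3.1] g 0.289
  shift [-0.0441 -0.3271 -0.2301] rows 6.4 turn 0.2778 alt -2.8638
```

Call:
play_rows(increments=[{"tx":-0.02,"ty":-0.0467,"tz":-0.0329,"turn":0,"claw":0},{"tx":-0.012,"ty":-0.0467,"tz":-0.0329,"turn":0,"claw":0},{"tx":-0.012,"ty":-0.0467,"tz":-0.0329,"turn":0,"claw":0},{"tx":0,"ty":-0.0467,"tz":-0.0329,"turn":0,"claw":0},{"tx":0,"ty":-0.0467,"tz":-0.0329,"turn":0,"claw":0}])

```text
time_s: 18.38
ee_pos: [0.5107, 0.0392, 0.1955]
orientation: [-0.687, -0.162, 0.69, -0.162]
force: [0.7, -0.2, -3.0]
grip_width: 0.295
```

Call:
play_rows(increments=[{"tx":0,"ty":-0.0467,"tz":-0.0329,"turn":0,"claw":0},{"tx":0,"ty":-0.0467,"tz":-0.0329,"turn":0,"claw":0},{"tx":0,"ty":0,"tz":0,"turn":0.139,"claw":0},{"tx":0,"ty":0,"tz":0,"turn":0.139,"claw":0},{"tx":0,"ty":0,"tz":0,"turn":0,"claw":0}])

```text
time_s: 19.0
ee_pos: [0.5278, 0.1505, 0.1955]
orientation: [-0.702, -0.066, 0.706, -0.066]
force: [-0.5, 0.5, -3.3]
grip_width: 0.294
```

```bash
python3 - <<'E'
from h import *
plan(.5235+.0055,.1795-.0295,.021,-79.4)
c=cap('wrist','w3.png')
E
```

```text
t 19.0 p [0.5278 0.1505 0.1955] jaw -79.32 down [-0.0044 -0.001  -1.    ] j1,j6 [0.22 1.6 ] F [-0.5  0.5 -3.3] g 0.294
  shift [ 0.1745  0.0007 -0.0019] rows 2.8 turn 0.0014 alt -3.1402
```

View pics/w3.png

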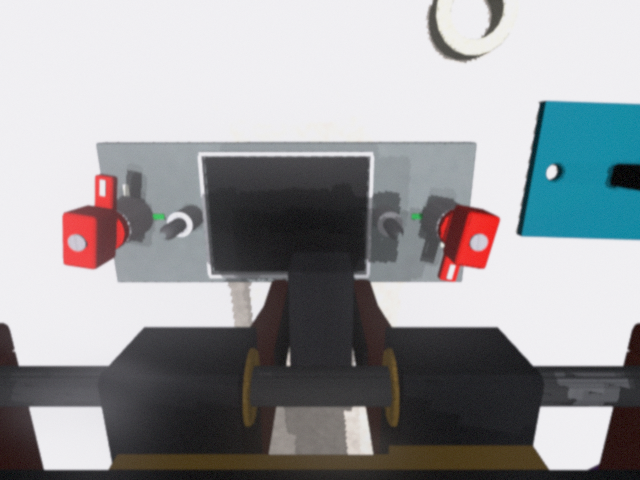

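The steel block is held squarely and aligned with the bay. Lowering it in.

Call:
play_rows(increments=[{"tx":0.06,"ty":0.0007,"tz":-0.0019,"turn":0,"claw":0},{"tx":0.055,"ty":0,"tz":0,"turn":0,"claw":0},{"tx":0.035,"ty":0,"tz":0,"turn":0,"claw":0},{"tx":0.015,"ty":0,"tz":0,"turn":0,"claw":0},{"tx":0.007,"ty":0,"tz":0,"turn":0,"claw":0}])

```text
time_s: 19.68
ee_pos: [0.5305, 0.1499, 0.0262]
orientation: [-0.704, -0.066, 0.704, -0.066]
force: [0.7, -0.2, -2.6]
grip_width: 0.294
```

Call:
play_rows(increments=[{"tx":0.002,"ty":0,"tz":0,"turn":0,"claw":0},{"tx":0,"ty":0,"tz":0,"turn":0,"claw":0}])

```text
time_s: 19.92
ee_pos: [0.5315, 0.1503, 0.0262]
orientation: [0.705, 0.065, -0.703, 0.065]
force: [-0.2, -0.0, -1.8]
grip_width: 0.296
```

```bash
python3 - <<'E'
from h import *
plan(.5235+.0055,.1795-.0295,.021,-79.4)
E
```

```text
t 19.93 p [0.5315 0.1503 0.0262] jaw -79.4 down [ 2.5e-03  6.0e-04 -1.0e+00] j1,j6 [0.21 1.6 ] F [-0.2 -0.  -1.8] g 0.296
  shift [ 0.0052 -0.0002  0.0025] rows 0.1 turn 0.0 alt -3.1416
```

Call:
play_rows(increments=[{"tx":0.002,"ty":0,"tz":0,"turn":0,"claw":0},{"tx":0.001,"ty":0,"tz":0,"turn":0,"claw":0},{"tx":0,"ty":0,"tz":0,"turn":0,"claw":0}])

```text
time_s: 20.3
ee_pos: [0.5305, 0.1501, 0.0216]
orientation: [-0.704, -0.065, 0.704, -0.065]
force: [0.1, 0.2, -2.9]
grip_width: 0.295
```

```bash
python3 - <<'E'
from h import *
plan(.5235+.0055,.1795-.0295,.021,-79.4)
E
```

```text
t 20.3 p [0.5305 0.1501 0.0216] jaw -79.41 down [-0. -0. -1.] j1,j6 [0.21 1.6 ] F [ 0.1  0.2 -2.9] g 0.295
  shift [ 0.0006 -0.0002  0.0015] rows 0.0 turn -0.0001 alt 3.1415
```

Call:
play_rows(increments=[{"tx":0.001,"ty":0,"tz":0,"turn":0,"claw":0},{"tx":0,"ty":0,"tz":0,"turn":0,"claw":0},{"tx":0,"ty":0,"tz":0,"turn":0,"claw":0}])

```text
time_s: 20.68
ee_pos: [0.5306, 0.1501, 0.0206]
orientation: [0.704, 0.065, -0.704, 0.065]
force: [0.4, -0.4, -2.8]
grip_width: 0.291
```

```bash
python3 - <<'E'
from h import *
plan()
E
```

```text
t 20.68 p [0.5306 0.1501 0.0206] jaw -79.41 down [ 0.  0. -1.] j1,j6 [0.21 1.6 ] F [ 0.4 -0.4 -2.8] g 0.291
  shift [0. 0. 0.] rows 0.0
```

Call:
play_rows(increments=[{"tx":0.001,"ty":0,"tz":0,"turn":0,"claw":0},{"tx":0,"ty":0,"tz":0,"turn":0,"claw":0},{"tx":0.001,"ty":0,"tz":0,"turn":0,"claw":0},{"tx":0,"ty":0,"tz":0,"turn":0,"claw":0}])

```text
time_s: 21.18
ee_pos: [0.5307, 0.1501, 0.0206]
orientation: [0.704, 0.065, -0.704, 0.065]
force: [-7.1, -1.6, 9.9]
grip_width: 0.296
```

```bash
python3 - <<'E'
from h import *
plan()
E
```

```text
t 21.18 p [0.5307 0.1501 0.0206] jaw -79.41 down [ 8.e-04  1.e-04 -1.e+00] j1,j6 [0.21 1.6 ] F [-7.1 -1.6  9.9] g 0.296
  shift [0. 0. 0.] rows 0.0
```

Call:
play_rows(increments=[{"tx":-0.001,"ty":0,"tz":0,"turn":0,"claw":0.45},{"tx":0,"ty":0,"tz":0,"turn":0,"claw":0.45},{"tx":-0.05,"ty":0,"tz":0,"turn":0,"claw":0.45},{"tx":-0.06,"ty":0,"tz":0,"turn":0,"claw":0.45},{"tx":-0.06,"ty":0,"tz":0,"turn":0,"claw":0.45}])

```text
time_s: 21.8
ee_pos: [0.5303, 0.15, 0.1909]
orientation: [-0.704, -0.065, 0.704, -0.065]
force: [1.1, -0.4, 0.2]
grip_width: 0.45
```

Call:
play_rows(increments=[{"tx":0,"ty":0.0522,"tz":0.0185,"turn":0,"claw":0.65},{"tx":0,"ty":0.0522,"tz":0.0185,"turn":0,"claw":0.65},{"tx":0,"ty":0.0522,"tz":0.0185,"turn":0,"claw":0.65},{"tx":0,"ty":0.0522,"tz":0.0185,"turn":0,"claw":0.65},{"tx":0,"ty":0.0522,"tz":0.0185,"turn":0,"claw":0.65}])

```text
time_s: 22.42
ee_pos: [0.4872, -0.1251, 0.1894]
orientation: [0.704, 0.065, -0.704, 0.065]
force: [-0.1, 0.6, -0.3]
grip_width: 0.645
```

Call:
play_rows(increments=[{"tx":0,"ty":0.0522,"tz":0.0185,"turn":0,"claw":0.65},{"tx":0,"ty":0.0522,"tz":0.0185,"turn":0,"claw":0.65},{"tx":0,"ty":0.0522,"tz":0.0185,"turn":0,"claw":0.65},{"tx":0,"ty":0.0522,"tz":0.0185,"turn":0.098,"claw":0.65},{"tx":0,"ty":0,"tz":0,"turn":0,"claw":0.65}])

```text
time_s: 23.05
ee_pos: [0.4518, -0.3455, 0.1882]
orientation: [-0.706, -0.029, 0.707, -0.029]
force: [0.8, 0.1, -0.3]
grip_width: 0.65
```

```bash
python3 - <<'E'
from h import *
plan(.4538,-.3425,.0055,-85)
d=cap('top'); np.savez('pics/t3.npz',**d)
for b in blobs(d,[3,120,90],[20,255,255]): print('cu',rect(d,b,.028))
for b in blobs(d,[85,150,60],[98,255,255],500): print('teal',rect(d,b,.01))
E
```

```text
t 23.05 p [ 0.4518 -0.3455  0.1882] jaw -85.35 down [-1.7e-03  3.0e-04 -1.0e+00] j1,j6 [-0.71  0.78] F [ 0.8  0.1 -0.3] g 0.65
  shift [ 0.1827 -0.0028 -0.0025] rows 2.9 turn -0.0061 alt 3.1355
cu (array([ 0.33510298, -0.41752866]), 0.04326661676168442, 0.01526939682662487, 48.14516830444336)
cu (array([ 0.58322185, -0.3883633 ]), 0.0477156788110733, 0.028625918552279472, 75.57096862792969)
teal (array([ 0.61838347, -0.13373651]), 0.21012689173221588, 0.11730077862739563, -81.1983585357666)
```

Call:
play_rows(increments=[{"tx":0.06,"ty":-0.0028,"tz":-0.0025,"turn":0,"claw":0.65},{"tx":0.06,"ty":0,"tz":0,"turn":0,"claw":0.65},{"tx":0.04,"ty":0,"tz":0,"turn":0,"claw":0.65},{"tx":0.022,"ty":0,"tz":0,"turn":0,"claw":0.65},{"tx":0,"ty":0,"tz":0,"turn":0,"claw":0.4}])

```text
time_s: 23.72
ee_pos: [0.4547, -0.3369, 0.0054]
orientation: [-0.705, -0.033, 0.707, -0.03]
force: [-0.4, 0.5, -0.3]
grip_width: 0.572
```

Call:
play_rows(increments=[{"tx":0,"ty":0,"tz":0,"turn":0,"claw":0},{"tx":0,"ty":0,"tz":0,"turn":0,"claw":0},{"tx":0,"ty":0,"tz":0,"turn":0,"claw":0},{"tx":0,"ty":0,"tz":0,"turn":0,"claw":0},{"tx":0,"ty":0,"tz":0,"turn":0,"claw":0}])

```text
time_s: 24.35
ee_pos: [0.4564, -0.3401, 0.0096]
orientation: [0.707, 0.03, -0.705, 0.031]
force: [0.7, 0.2, 5.2]
grip_width: 0.293
```

Call:
play_rows(increments=[{"tx":0,"ty":0,"tz":0,"turn":0,"claw":0},{"tx":-0.03,"ty":0,"tz":0,"turn":0,"claw":0},{"tx":-0.06,"ty":0,"tz":0,"turn":0,"claw":0},{"tx":-0.06,"ty":0,"tz":0,"turn":0,"claw":0},{"tx":-0.03,"ty":0,"tz":0,"turn":0,"claw":0}])

```text
time_s: 24.98
ee_pos: [0.4559, -0.3396, 0.1915]
orientation: [0.708, 0.03, -0.705, 0.032]
force: [-0.1, 0.2, -1.7]
grip_width: 0.296
```

```bash
python3 - <<'E'
from h import *
plan(.5235-.0055,.1795+.0295,.19,-79.4)
E
```

```text
t 24.98 p [ 0.4559 -0.3396  0.1915] jaw -85.03 down [ 0.0033 -0.0025 -1.    ] j1,j6 [-0.7   0.78] F [-0.1  0.2 -1.7] g 0.296
  shift [ 4.000e-04 -5.412e-01 -1.094e-01] rows 8.8 turn -0.0982 alt 3.0434
```

Call:
play_rows(increments=[{"tx":0,"ty":-0.0541,"tz":-0.0109,"turn":0,"claw":0},{"tx":0,"ty":-0.0541,"tz":-0.0109,"turn":0,"claw":0},{"tx":0,"ty":-0.0541,"tz":-0.0109,"turn":0,"claw":0},{"tx":0,"ty":-0.0541,"tz":-0.0109,"turn":0,"claw":0},{"tx":0,"ty":-0.0541,"tz":-0.0109,"turn":0,"claw":0}])

```text
time_s: 25.6
ee_pos: [0.4858, -0.0632, 0.187]
orientation: [-0.706, -0.031, 0.707, -0.03]
force: [0.8, 0.8, -2.5]
grip_width: 0.295
```

Call:
play_rows(increments=[{"tx":0,"ty":-0.0541,"tz":-0.0109,"turn":0,"claw":0},{"tx":0,"ty":-0.0541,"tz":-0.0109,"turn":0,"claw":0},{"tx":0,"ty":-0.0541,"tz":-0.0109,"turn":0,"claw":0},{"tx":0,"ty":-0.0541,"tz":-0.0109,"turn":0,"claw":0},{"tx":0,"ty":-0.0541,"tz":-0.0109,"turn":0,"claw":0}])

```text
time_s: 26.22
ee_pos: [0.5166, 0.2108, 0.1869]
orientation: [-0.706, -0.031, 0.707, -0.031]
force: [0.5, -0.9, -1.8]
grip_width: 0.294
```

Call:
play_rows(increments=[{"tx":0,"ty":0,"tz":0,"turn":-0.098,"claw":0},{"tx":0,"ty":0,"tz":0,"turn":0,"claw":0},{"tx":0,"ty":0,"tz":0,"turn":0,"claw":0}])

```text
time_s: 26.6
ee_pos: [0.517, 0.2085, 0.1873]
orientation: [-0.704, -0.064, 0.704, -0.064]
force: [0.0, -0.7, -1.0]
grip_width: 0.296
```

```bash
python3 - <<'E'
from h import *
plan(.5235-.0055,.1795+.0295,.03,-79.4)
c=cap('wrist','w4.png'); np.savez('pics/w4.npz',**c)
print([ (rect(c,b,.19+.02)) for b in blobs(c,[3,100,60],[20,255,255],200)])
E
```

```text
t 26.6 p [0.517  0.2085 0.1873] jaw -79.56 down [-7.e-04 -3.e-04 -1.e+00] j1,j6 [0.32 1.71] F [ 0.  -0.7 -1. ] g 0.296
  shift [ 0.1573 -0.0003 -0.0012] rows 2.5 turn -0.0028 alt 3.1388
[(array([0.45262805, 0.19290477]), 0.19643476605415344, 0.01274147443473339, -79.63759517669678), (array([0.48229319, 0.23208049]), 0.037828002125024796, 0.006398746278136969, 3.8650622367858887), (array([0.49299702, 0.17361271]), 0.038677722215652466, 0.006510505918413401, 16.91404914855957), (array([0.52179646, 0.20917606]), 0.04796905443072319, 0.025448545813560486, 10.377132415771484)]
```

View pics/w4.png

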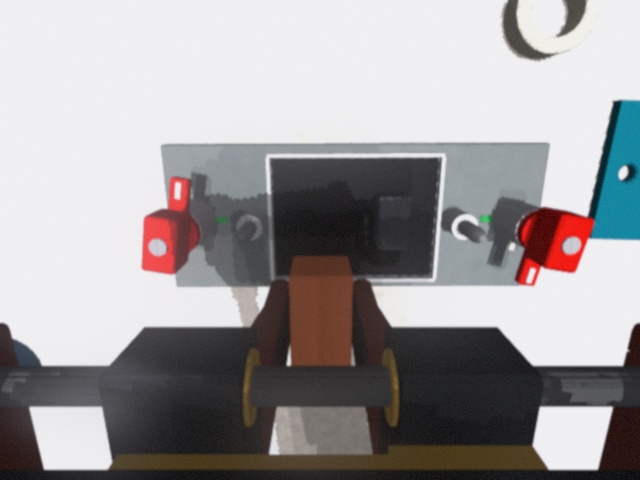

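The steel block lies flat and aligned in the bay at (393,222), and copper is held squarely. Lowering copper at the other side.

Call:
play_rows(increments=[{"tx":0.055,"ty":-0.0003,"tz":-0.0012,"turn":0,"claw":0},{"tx":0.05,"ty":0,"tz":0,"turn":0,"claw":0},{"tx":0.035,"ty":0,"tz":0,"turn":0,"claw":0},{"tx":0.016,"ty":0,"tz":0,"turn":0,"claw":0},{"tx":0.003,"ty":0,"tz":0,"turn":0,"claw":0}])

```text
time_s: 27.28
ee_pos: [0.5181, 0.2092, 0.0284]
orientation: [-0.704, -0.065, 0.704, -0.065]
force: [-0.2, 0.9, -2.4]
grip_width: 0.3
```

Call:
play_rows(increments=[{"tx":0.002,"ty":0,"tz":0,"turn":0,"claw":0},{"tx":0,"ty":0,"tz":0,"turn":0,"claw":0},{"tx":0,"ty":0,"tz":0,"turn":0,"claw":0}])

```text
time_s: 27.65
ee_pos: [0.5189, 0.2099, 0.0278]
orientation: [0.705, 0.065, -0.703, 0.065]
force: [-0.8, 0.9, -2.3]
grip_width: 0.293
```

Call:
play_rows(increments=[{"tx":0.001,"ty":0,"tz":0,"turn":0,"claw":0},{"tx":0.001,"ty":0,"tz":0,"turn":0,"claw":0},{"tx":0,"ty":0,"tz":0,"turn":0,"claw":0}])

```text
time_s: 28.02
ee_pos: [0.5183, 0.2097, 0.0247]
orientation: [0.704, 0.065, -0.704, 0.065]
force: [0.0, 0.7, -1.2]
grip_width: 0.296
```

Call:
play_rows(increments=[{"tx":0.001,"ty":0,"tz":0,"turn":0,"claw":0},{"tx":0.001,"ty":0,"tz":0,"turn":0,"claw":0},{"tx":0,"ty":0,"tz":0,"turn":0,"claw":0}])

```text
time_s: 28.4
ee_pos: [0.5185, 0.2098, 0.0246]
orientation: [0.704, 0.065, -0.704, 0.065]
force: [-5.2, -1.8, 8.4]
grip_width: 0.296
```

Call:
play_rows(increments=[{"tx":0.001,"ty":0,"tz":0,"turn":0,"claw":0},{"tx":0,"ty":0,"tz":0,"turn":0,"claw":0},{"tx":0,"ty":0,"tz":0,"turn":0,"claw":0}])

```text
time_s: 28.78
ee_pos: [0.5186, 0.2098, 0.0246]
orientation: [0.705, 0.065, -0.704, 0.065]
force: [-7.0, -2.3, 12.6]
grip_width: 0.295
```

Call:
play_rows(increments=[{"tx":-0.002,"ty":0,"tz":0,"turn":0,"claw":0.45},{"tx":0,"ty":0,"tz":0,"turn":0,"claw":0.45},{"tx":-0.05,"ty":0,"tz":0,"turn":0,"claw":0.45},{"tx":-0.06,"ty":0,"tz":0,"turn":0,"claw":0.45},{"tx":-0.06,"ty":0,"tz":0,"turn":0,"claw":0.45}])

```text
time_s: 29.4
ee_pos: [0.518, 0.2095, 0.1948]
orientation: [-0.704, -0.065, 0.704, -0.065]
force: [0.8, 1.0, -0.1]
grip_width: 0.455
```

Call:
play_rows(increments=[{"tx":-0.01,"ty":0.059,"tz":0.0108,"turn":0,"claw":0.65},{"tx":-0.01,"ty":0.059,"tz":0.0108,"turn":0,"claw":0.65},{"tx":-0.01,"ty":0.059,"tz":0.0108,"turn":0,"claw":0.65},{"tx":-0.01,"ty":0.059,"tz":0.0108,"turn":0,"claw":0.65},{"tx":-0.01,"ty":0.059,"tz":0.0108,"turn":0,"claw":0.65}])

```text
time_s: 30.02
ee_pos: [0.5192, -0.0921, 0.2436]
orientation: [0.704, 0.065, -0.704, 0.065]
force: [-0.3, 0.2, 0.2]
grip_width: 0.653
```

Call:
play_rows(increments=[{"tx":-0.01,"ty":0.059,"tz":0.0108,"turn":0,"claw":0.65},{"tx":0,"ty":0,"tz":0,"turn":0,"claw":0.65},{"tx":0,"ty":0,"tz":0,"turn":0,"claw":0.65},{"tx":0,"ty":0,"tz":0,"turn":0,"claw":0.65}])

```text
time_s: 30.52
ee_pos: [0.5198, -0.1489, 0.2533]
orientation: [-0.704, -0.066, 0.704, -0.066]
force: [-0.2, -0.0, 0.8]
grip_width: 0.649
```

```bash
python3 - <<'E'
from h import *
plan()
c=cap('wrist','w5.png'); np.savez('pics/w5.npz',**c); print((-c['R'].T@c['t']).round(3))
for b in blobs(c,[85,150,60],[98,255,255],2000): print('teal',b[:,0].mean(0),rect(c,b,.01))
d=cap('top','t4.png'); np.savez('pics/t4.npz',**d)
o=np.zeros((600,800,3),np.uint8); o[:480,:640]=c['img']; o[300:600,240:]=cv2.resize(d['img'][190:265,140:280],None,fx=4,fy=4,interpolation=2)
cv2.imwrite('pics/m4.png',cv2.cvtColor(o,cv2.COLOR_RGB2BGR))
E
```

```text
t 30.52 p [ 0.5198 -0.1489  0.2533] jaw -79.3 down [-4.e-04  5.e-04 -1.e+00] j1,j6 [-0.34  1.04] F [-0.2 -0.   0.8] g 0.649
  shift [0. 0. 0.] rows 0.0 
[ 0.592 -0.136  0.416]
teal [310.29197995 104.69423559] (array([ 0.61903554, -0.13455306]), 0.2106277346611023, 0.11681203544139862, -81.27809143066406)
```

View pics/m4.png

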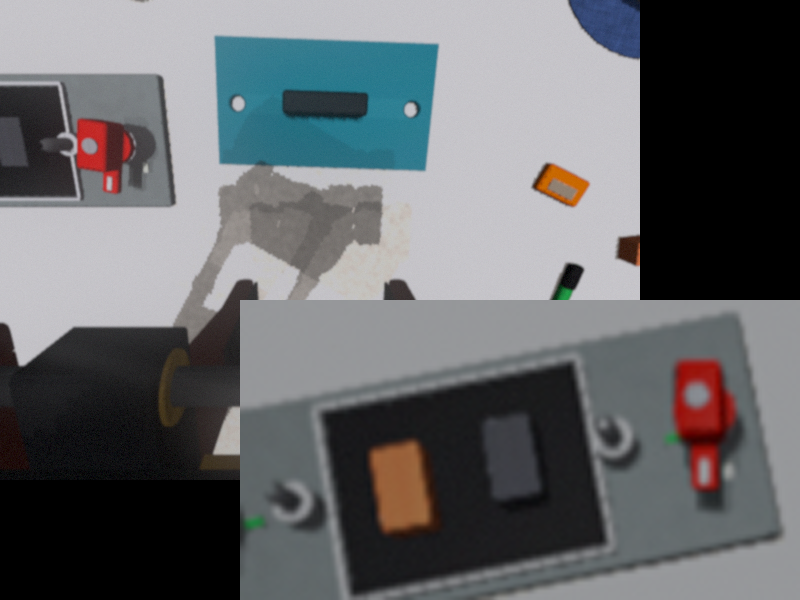

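Both blocks lie flat inside the rim, copper at (402,486) and steel at (513,457) in the inset. The plate is undisturbed, with its holes at (238,103) and (411,109). Next I'll compute its pose from the holes.

```bash
python3 - <<'E'
from h import *
c=dict(np.load('pics/w5.npz')); H=hsv(c['img'])
m=cv2.inRange(H,np.array([85,110,30]),np.array([100,255,255])); m[:30]=0
cs,hi=cv2.findContours(m,cv2.RETR_CCOMP,cv2.CHAIN_APPROX_NONE); P=[]
for k,x in enumerate(cs):
    if hi[0][k][3]>=0 and cv2.contourArea(x)>60:
        q=x[:,0].mean(0); print('hole',q,cv2.contourArea(x),ray(c,*q,.010)[:2],rect(c,x,.055) if cv2.contourArea(x)>600 else '')
        if cv2.contourArea(x)<600: P.append(ray(c,*q,.010)[:2])
a,b=P[:2]; print('mid',(a+b)/2,'len',np.linalg.norm(a-b),'dir',np.degrees(np.arctan2(*(a-b)[::-1])))
M=(a+b)/2
# base pin check from w4/w1
plan(M[0],M[1],.12,8.75)
E
```

```text
hole [410.47826087 109.06521739] 212.0 [ 0.6317313 -0.2193448] 
hole [237.74468085 103.19148936] 226.5 [ 0.60537661 -0.04920518] 
hole [324.3853211  103.60550459] 1843.0 [ 0.62090829 -0.13393812] (array([ 0.61769158, -0.13435081]), 0.07524784654378891, 0.020986350253224373, -81.58722019195557)
mid [ 0.61855396 -0.13427499] len 0.17216869543772126 dir -81.19484033230172
t 30.62 p [ 0.5197 -0.1489  0.2535] jaw -79.29 down [-2.e-04  2.e-04 -1.e+00] j1,j6 [-0.34  1.04] F [ 0.8 -0.1  0.1] g 0.653
  shift [ 0.1334  0.0041 -0.0998] rows 2.7 turn -1.5365 alt 1.605
```

Call:
play_rows(increments=[{"tx":0,"ty":0.002,"tz":-0.0499,"turn":0,"claw":0.6},{"tx":0,"ty":0.002,"tz":-0.0499,"turn":0,"claw":0.6},{"tx":0.012,"ty":0,"tz":0,"turn":-0.1707,"claw":0.6},{"tx":0.012,"ty":0,"tz":0,"turn":-0.1707,"claw":0.6},{"tx":0.012,"ty":0,"tz":0,"turn":-0.1707,"claw":0.6}])

```text
time_s: 31.25
ee_pos: [0.6188, -0.1344, 0.2169]
orientation: [-0.664, -0.244, 0.664, -0.244]
force: [-0.3, -0.3, -0.7]
grip_width: 0.602
```

Call:
play_rows(increments=[{"tx":0.012,"ty":0,"tz":0,"turn":-0.1707,"claw":0.6},{"tx":0.012,"ty":0,"tz":0,"turn":-0.1707,"claw":0.6},{"tx":0.012,"ty":0,"tz":0,"turn":-0.1707,"claw":0.6},{"tx":0.012,"ty":0,"tz":0,"turn":-0.1707,"claw":0.6},{"tx":0.012,"ty":0,"tz":0,"turn":-0.1707,"claw":0.6}])

```text
time_s: 31.88
ee_pos: [0.6185, -0.1345, 0.1572]
orientation: [-0.503, -0.497, 0.503, -0.497]
force: [0.3, 0.5, -0.5]
grip_width: 0.598
```

Call:
play_rows(increments=[{"tx":0.012,"ty":0,"tz":0,"turn":-0.1707,"claw":0.6},{"tx":0,"ty":0,"tz":0,"turn":0,"claw":0.6},{"tx":0,"ty":0,"tz":0,"turn":0,"claw":0.6}])

```text
time_s: 32.25
ee_pos: [0.6187, -0.1352, 0.1462]
orientation: [0.462, 0.535, -0.462, 0.536]
force: [0.8, 0.2, 0.2]
grip_width: 0.601
```

```bash
python3 - <<'E'
from h import *
plan(.6186,-.1343,.017,8.75)
E
```

```text
t 32.25 p [ 0.6187 -0.1352  0.1462] jaw 8.48 down [ 6.e-04 -1.e-04 -1.e+00] j1,j6 [-0.27 -0.42] F [0.8 0.2 0.2] g 0.601
  shift [ 0.1292 -0.     -0.001 ] rows 2.1 turn -0.0048 alt 3.1368
```

Call:
play_rows(increments=[{"tx":0.05,"ty":0,"tz":-0.001,"turn":-0.0048,"claw":0.6},{"tx":0.05,"ty":0,"tz":0,"turn":0,"claw":0.6},{"tx":0.02,"ty":0,"tz":0,"turn":0,"claw":0.6},{"tx":0.009,"ty":0,"tz":0,"turn":0,"claw":0.6},{"tx":0,"ty":0,"tz":0,"turn":0,"claw":0.4}])

```text
time_s: 32.88
ee_pos: [0.6191, -0.135, 0.0181]
orientation: [0.46, 0.537, -0.46, 0.538]
force: [0.3, 0.1, 0.0]
grip_width: 0.526
```

Call:
play_rows(increments=[{"tx":0,"ty":0,"tz":0,"turn":0,"claw":0},{"tx":0,"ty":0,"tz":0,"turn":0,"claw":0},{"tx":0,"ty":0,"tz":0,"turn":0,"claw":0},{"tx":0,"ty":0,"tz":0,"turn":0,"claw":0},{"tx":0,"ty":0,"tz":0,"turn":0,"claw":0}])

```text
time_s: 33.5
ee_pos: [0.619, -0.135, 0.0178]
orientation: [0.46, 0.537, -0.459, 0.538]
force: [1.0, -0.6, 5.9]
grip_width: 0.223
```

Call:
play_rows(increments=[{"tx":0,"ty":0,"tz":0,"turn":0,"claw":0},{"tx":0,"ty":0,"tz":0,"turn":0,"claw":0},{"tx":0,"ty":0,"tz":0,"turn":0,"claw":0}])

```text
time_s: 33.88
ee_pos: [0.619, -0.135, 0.0179]
orientation: [0.46, 0.537, -0.459, 0.538]
force: [0.9, -0.3, 5.5]
grip_width: 0.223
```

```bash
python3 - <<'E'
from h import *
plan(.6186,-.1343,.017,8.75)
E
```

```text
t 33.88 p [ 0.619  -0.135   0.0179] jaw 8.88 down [ 2.e-03 -6.e-04 -1.e+00] j1,j6 [-0.27 -0.42] F [ 0.9 -0.3  5.5] g 0.223
  shift [ 0.0009 -0.0003 -0.0008] rows 0.0 turn 0.0023 alt -3.1393
```

Call:
play_rows(increments=[{"tx":-0.01,"ty":0,"tz":0,"turn":0,"claw":0},{"tx":-0.03,"ty":0,"tz":0,"turn":0,"claw":0},{"tx":-0.05,"ty":0,"tz":0,"turn":0,"claw":0},{"tx":-0.05,"ty":0,"tz":0,"turn":0,"claw":0},{"tx":-0.02,"ty":0,"tz":0,"turn":0,"claw":0}])

```text
time_s: 34.5
ee_pos: [0.619, -0.1351, 0.18]
orientation: [0.46, 0.536, -0.459, 0.539]
force: [0.3, -0.2, -3.9]
grip_width: 0.227
```

Call:
play_rows(increments=[{"tx":0,"ty":0,"tz":0,"turn":0,"claw":0},{"tx":0,"ty":0,"tz":0,"turn":0,"claw":0}])

```text
time_s: 34.75
ee_pos: [0.6173, -0.1346, 0.1732]
orientation: [0.459, 0.539, -0.461, 0.536]
force: [-0.5, 0.2, -4.3]
grip_width: 0.227
```

```bash
python3 - <<'E'
from h import *
plan(.5236,.1788,.185,10.7)
E
```

```text
t 34.75 p [ 0.6173 -0.1346  0.1732] jaw 8.88 down [-0.0047  0.0013 -1.    ] j1,j6 [-0.27 -0.42] F [-0.5  0.2 -4.3] g 0.227
  shift [-0.0109 -0.0443 -0.3241] rows 5.2 turn -0.0317 alt 3.1099
```

Call:
play_rows(increments=[{"tx":-0.01,"ty":-0.0063,"tz":-0.04,"turn":0,"claw":0},{"tx":0,"ty":-0.0063,"tz":-0.05,"turn":0,"claw":0},{"tx":0,"ty":-0.0063,"tz":-0.05,"turn":0,"claw":0},{"tx":0,"ty":-0.0063,"tz":-0.05,"turn":0,"claw":0},{"tx":0,"ty":-0.0063,"tz":-0.05,"turn":0,"claw":0}])

```text
time_s: 35.38
ee_pos: [0.5485, 0.0988, 0.1834]
orientation: [0.459, 0.538, -0.461, 0.536]
force: [0.5, 0.4, -2.7]
grip_width: 0.228
```

Call:
play_rows(increments=[{"tx":0,"ty":-0.0063,"tz":-0.045,"turn":0,"claw":0},{"tx":0,"ty":-0.0063,"tz":-0.0391,"turn":0,"claw":0},{"tx":0,"ty":0,"tz":0,"turn":-0.032,"claw":0},{"tx":0,"ty":0,"tz":0,"turn":0,"claw":0},{"tx":0,"ty":0,"tz":0,"turn":0,"claw":0}])

```text
time_s: 36.0
ee_pos: [0.5248, 0.1774, 0.1857]
orientation: [0.451, 0.544, -0.452, 0.544]
force: [-0.5, 0.1, -2.6]
grip_width: 0.227
```

Call:
play_rows(increments=[{"tx":0,"ty":0,"tz":0,"turn":0,"claw":0},{"tx":0,"ty":0,"tz":0,"turn":0,"claw":0}])

```text
time_s: 36.25
ee_pos: [0.5249, 0.178, 0.1867]
orientation: [0.451, 0.544, -0.451, 0.544]
force: [0.7, -0.3, -3.2]
grip_width: 0.228
```

```bash
python3 - <<'E'
from h import *
plan(.5236,.1788,.11,10.7)
c=cap('wrist','w6.png'); np.savez('pics/w6.npz',**c)
d=cap('side','s6.png'); np.savez('pics/s6.npz',**d)
o=np.zeros((600,800,3),np.uint8); o[:300,:400]=cv2.resize(c['img'],(400,300)); o[100:600,400:]=cv2.resize(d['img'][200:400,190:350],(400,500),interpolation=2)
cv2.imwrite('pics/m6.png',cv2.cvtColor(o,cv2.COLOR_RGB2BGR))
E
```

```text
t 36.25 p [0.5249 0.178  0.1867] jaw 10.66 down [ 1.e-04  0.e+00 -1.e+00] j1,j6 [0.27 0.08] F [ 0.7 -0.3 -3.2] g 0.228
  shift [ 0.0767 -0.0011 -0.001 ] rows 1.2 turn -0.0008 alt 3.1408
```

View pics/m6.png

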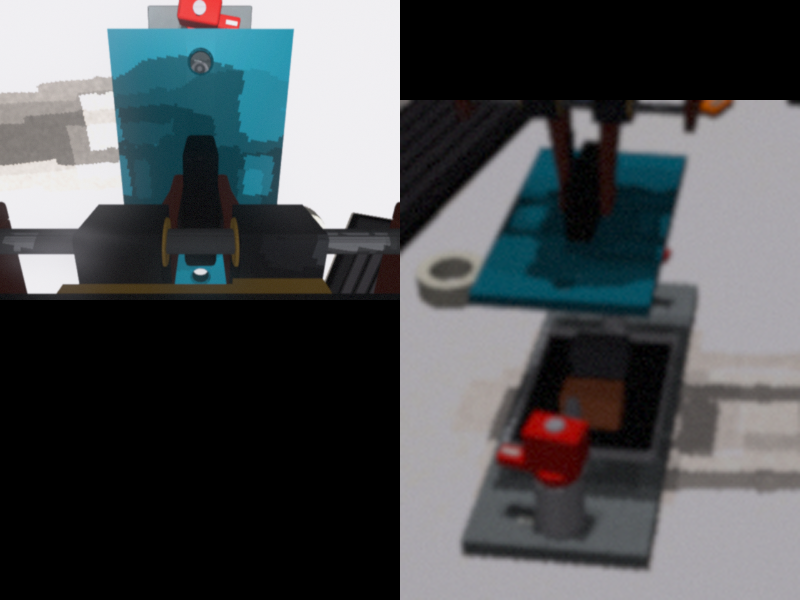

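The plate is held level above the pins, with pin a visible through its hole at about (320,99) in the full wrist picture. Next I'll measure both hole centres.

```bash
python3 - <<'E'
from h import *
c=dict(np.load('pics/w6.npz')); H=hsv(c['img'])
zt=.1867-.0179+.010
m=cv2.inRange(H,np.array([85,90,30]),np.array([100,255,255]))
cs,hi=cv2.findContours(m,cv2.RETR_CCOMP,cv2.CHAIN_APPROX_NONE)
P={}
for k,x in enumerate(cs):
    if hi[0][k][3]>=0 and 150<cv2.contourArea(x)<3000:
        (u,v),(w,h),a=cv2.fitEllipse(x); q=ray(c,u,v,zt); print('hole',round(u,1),round(v,1),round(w,1),round(h,1),q.round(4)); P[v]=q
th=np.radians(10.65); ux=np.array([np.cos(th),np.sin(th)]); uy=np.array([-np.sin(th),np.cos(th)])
p=sensors.observe()['ee_pos']
for v,q in P.items(): print('rel TCP in tool frame (x,y):',((q[:2]-p[:2])@ux).round(4),((q[:2]-p[:2])@uy).round(4))
print('pin a',(np.array([.5235,.1795])+.087*uy).round(4),proj(c,[*(np.array([.5235,.1795])+.087*uy),.083]))
# pin tip seen through hole
cv2.imwrite('pics/hole.png',cv2.cvtColor(cv2.resize(np.hstack([c['img'][60:140,280:360],c['img'][400:480,280:360]]),None,fx=5,fy=5,interpolation=2),cv2.COLOR_RGB2BGR))
E
```

```text
hole 320.4 434.9 13.8 23.3 [0.5393 0.0977 0.1788]
hole 320.5 99.4 33.9 35.2 [0.5083 0.2639 0.1788]
rel TCP in tool frame (x,y): -0.0006 -0.0818
rel TCP in tool frame (x,y): -0.0004 0.0873
pin a [0.5074 0.265 ] [319.54575158 109.77370528]
```

View pics/hole.png

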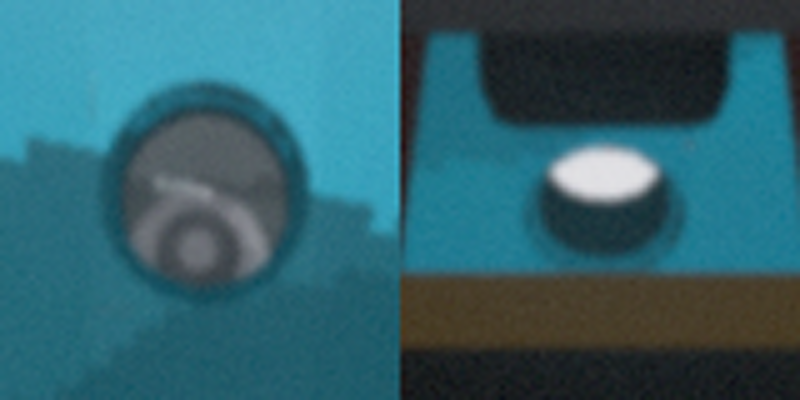

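Pin a's tip is seen at (319,109), against a prediction of (320,110), so the base pose holds to under a millimetre. Lowering to just above the pin tips with a small correction.

Call:
play_rows(increments=[{"tx":0.02,"ty":-0.0007,"tz":-0.0015,"turn":0,"claw":0},{"tx":0.025,"ty":0,"tz":0,"turn":0,"claw":0},{"tx":0.02,"ty":0,"tz":0,"turn":0,"claw":0},{"tx":0.01,"ty":0,"tz":0,"turn":0,"claw":0},{"tx":0,"ty":0,"tz":0,"turn":0,"claw":0}])

```text
time_s: 36.98
ee_pos: [0.5232, 0.1798, 0.1106]
orientation: [0.451, 0.545, -0.452, 0.544]
force: [-0.3, 0.2, -3.8]
grip_width: 0.224
```

Call:
play_rows(increments=[{"tx":0,"ty":0,"tz":0,"turn":0,"claw":0},{"tx":0,"ty":0,"tz":0,"turn":0,"claw":0}])

```text
time_s: 37.22
ee_pos: [0.5243, 0.1801, 0.1129]
orientation: [0.452, 0.544, -0.451, 0.545]
force: [0.2, 0.4, -3.3]
grip_width: 0.228
```

```bash
python3 - <<'E'
from h import *
plan(.5239,.1793,.08,10.65)
c=cap('wrist'); H=hsv(c['img']); zt=sensors.observe()['ee_pos'][2]-.0079
m=cv2.inRange(H,np.array([85,90,30]),np.array([100,255,255]))
cs,hi=cv2.findContours(m,cv2.RETR_CCOMP,cv2.CHAIN_APPROX_NONE)
for k,x in enumerate(cs):
    if hi[0][k][3]>=0 and 150<cv2.contourArea(x)<3000:
        (u,v),(w,h),a=cv2.fitEllipse(x); print('hole',round(u,1),round(v,1),round(w,1),round(h,1),ray(c,u,v,zt).round(4))
print(proj(c,[.5074,.265,.083]))
E
```

```text
t 37.23 p [0.5243 0.1801 0.1129] jaw 10.72 down [ 1.9e-03  6.0e-04 -1.0e+00] j1,j6 [0.27 0.08] F [ 0.2  0.4 -3.3] g 0.228
  shift [ 0.0329 -0.0006  0.0007] rows 0.5 turn 0.0012 alt -3.1404
hole 320.4 435.4 11.3 21.0 [0.5389 0.0993 0.1047]
hole 320.5 99.7 34.1 34.7 [0.5076 0.2659 0.1047]
[319.7236902  105.49958681]
```

Call:
play_rows(increments=[{"tx":0.008,"ty":-0.0003,"tz":0.0008,"turn":0,"claw":0},{"tx":0.006,"ty":0,"tz":0,"turn":0,"claw":0},{"tx":0.005,"ty":0,"tz":0,"turn":0,"claw":0},{"tx":0.005,"ty":0,"tz":0,"turn":0,"claw":0},{"tx":0,"ty":0,"tz":0,"turn":0,"claw":0}])

```text
time_s: 37.9
ee_pos: [0.5232, 0.179, 0.0869]
orientation: [0.451, 0.545, -0.451, 0.544]
force: [-0.3, -0.6, -3.7]
grip_width: 0.228
```

Call:
play_rows(increments=[{"tx":0.003,"ty":0,"tz":0,"turn":0,"claw":0},{"tx":0,"ty":0,"tz":0,"turn":0,"claw":0},{"tx":0,"ty":0,"tz":0,"turn":0,"claw":0}])

```text
time_s: 38.28
ee_pos: [0.5236, 0.1791, 0.0848]
orientation: [0.451, 0.544, -0.451, 0.545]
force: [-0.7, 0.1, -4.1]
grip_width: 0.224
```

```bash
python3 - <<'E'
from h import *
plan(.5239,.1793,.065,10.65)
E
```

```text
t 38.27 p [0.5236 0.1791 0.0848] jaw 10.72 down [ 2.e-04  1.e-04 -1.e+00] j1,j6 [0.27 0.08] F [-0.7  0.1 -4.1] g 0.224
  shift [ 0.0198  0.0003 -0.0002] rows 0.3 turn 0.0012 alt -3.1404
```

Both pins are in the holes with no contact force. Continuing down gently.

Call:
play_rows(increments=[{"tx":0.004,"ty":0,"tz":0,"turn":0,"claw":0},{"tx":0.004,"ty":0,"tz":0,"turn":0,"claw":0},{"tx":0.004,"ty":0,"tz":0,"turn":0,"claw":0},{"tx":0.003,"ty":0,"tz":0,"turn":0,"claw":0},{"tx":0,"ty":0,"tz":0,"turn":0,"claw":0}])

```text
time_s: 38.9
ee_pos: [0.5233, 0.179, 0.0692]
orientation: [0.451, 0.545, -0.451, 0.544]
force: [-0.6, 0.8, -3.3]
grip_width: 0.229
```

Call:
play_rows(increments=[{"tx":0.002,"ty":0,"tz":0,"turn":0,"claw":0},{"tx":0.001,"ty":0,"tz":0,"turn":0,"claw":0},{"tx":0.001,"ty":0,"tz":0,"turn":0,"claw":0},{"tx":0,"ty":0,"tz":0,"turn":0,"claw":0},{"tx":0,"ty":0,"tz":0,"turn":0,"claw":0}])

```text
time_s: 39.52
ee_pos: [0.5236, 0.1791, 0.0657]
orientation: [0.451, 0.545, -0.451, 0.545]
force: [0.1, -0.9, -2.4]
grip_width: 0.223
```

Call:
play_rows(increments=[{"tx":0.001,"ty":0,"tz":0,"turn":0,"claw":0},{"tx":0,"ty":0,"tz":0,"turn":0,"claw":0},{"tx":0,"ty":0,"tz":0,"turn":0,"claw":0}])

```text
time_s: 39.9
ee_pos: [0.5237, 0.1791, 0.0649]
orientation: [0.451, 0.544, -0.451, 0.545]
force: [0.0, 0.8, -2.7]
grip_width: 0.223
```

Call:
play_rows(increments=[{"tx":0.001,"ty":0,"tz":0,"turn":0,"claw":0},{"tx":0,"ty":0,"tz":0,"turn":0,"claw":0},{"tx":0,"ty":0,"tz":0,"turn":0,"claw":0}])

```text
time_s: 40.28
ee_pos: [0.5237, 0.1791, 0.0648]
orientation: [0.451, 0.544, -0.451, 0.545]
force: [-3.0, -0.8, 5.3]
grip_width: 0.226
```

Call:
play_rows(increments=[{"tx":0.001,"ty":0,"tz":0,"turn":0,"claw":0},{"tx":0,"ty":0,"tz":0,"turn":0,"claw":0},{"tx":0,"ty":0,"tz":0,"turn":0,"claw":0}])

```text
time_s: 40.65
ee_pos: [0.5237, 0.1791, 0.0648]
orientation: [0.451, 0.544, -0.451, 0.545]
force: [-5.6, -0.2, 9.2]
grip_width: 0.226
```

Home: the TCP is at 0.0648 against 0.065 predicted, and the plate's weight is now on the shoulders. Release, rise, then go to collar a.

Call:
play_rows(increments=[{"tx":-0.002,"ty":0,"tz":0,"turn":0,"claw":0.5},{"tx":0,"ty":0,"tz":0,"turn":0,"claw":0.5},{"tx":0,"ty":0,"tz":0,"turn":0,"claw":0.5},{"tx":-0.05,"ty":0,"tz":0,"turn":0,"claw":0.5},{"tx":-0.05,"ty":0,"tz":0,"turn":0,"claw":0.5}])

```text
time_s: 41.28
ee_pos: [0.523, 0.1789, 0.1647]
orientation: [0.45, 0.545, -0.452, 0.544]
force: [0.1, -0.0, -0.6]
grip_width: 0.5
```

Call:
play_rows(increments=[{"tx":0,"ty":0,"tz":-0.0465,"turn":0,"claw":0.5},{"tx":0,"ty":0,"tz":-0.0465,"turn":0,"claw":0.5},{"tx":0,"ty":0,"tz":-0.0465,"turn":0,"claw":0.5},{"tx":0,"ty":0,"tz":0,"turn":-0.1745,"claw":0.5},{"tx":0,"ty":0,"tz":0,"turn":-0.1745,"claw":0.5}])

```text
time_s: 41.9
ee_pos: [0.4972, 0.3169, 0.164]
orientation: [0.347, 0.616, -0.348, 0.616]
force: [0.3, 0.2, -0.5]
grip_width: 0.5
```

Call:
play_rows(increments=[{"tx":0,"ty":0,"tz":0,"turn":-0.1745,"claw":0.5},{"tx":0,"ty":0,"tz":0,"turn":-0.1745,"claw":0.5},{"tx":0,"ty":0,"tz":0,"turn":-0.1745,"claw":0.5},{"tx":0,"ty":0,"tz":0,"turn":-0.1745,"claw":0.5},{"tx":0,"ty":0,"tz":0,"turn":-0.1745,"claw":0.5}])

```text
time_s: 42.52
ee_pos: [0.4976, 0.3161, 0.1641]
orientation: [0.055, 0.705, -0.055, 0.705]
force: [-0.2, -0.6, 0.3]
grip_width: 0.502
```

Call:
play_rows(increments=[{"tx":0,"ty":0,"tz":0,"turn":-0.1745,"claw":0.5},{"tx":0,"ty":0,"tz":0,"turn":0,"claw":0.5},{"tx":0,"ty":0,"tz":0,"turn":0,"claw":0.5},{"tx":0,"ty":0,"tz":0,"turn":0,"claw":0.5}])

```text
time_s: 43.02
ee_pos: [0.4976, 0.3161, 0.1645]
orientation: [-0.004, 0.707, 0.004, 0.707]
force: [-0.1, 0.5, -0.9]
grip_width: 0.498
```

```bash
python3 - <<'E'
from h import *
plan(.4981,.3163,.075,90.8)
d=cap('top','t7.png'); s=cap('side','s7.png')
o=np.zeros((600,800,3),np.uint8); o[:300,:800]=cv2.resize(d['img'][180:280,100:300],None,fx=3,fy=3,interpolation=2).repeat(1,0)[:300] if 0 else cv2.resize(d['img'][190:265,100:300],(800,300),interpolation=2)
o[300:,:500]=cv2.resize(s['img'][250:400,200:325],(500,600),interpolation=2)[:300] if 0 else cv2.resize(s['img'][255:390,150:375],(500,300),interpolation=2)
cv2.imwrite('pics/m7.png',cv2.cvtColor(o,cv2.COLOR_RGB2BGR))
E
```

```text
t 43.02 p [0.4976 0.3161 0.1645] jaw 90.6 down [-1.e-04 -0.e+00 -1.e+00] j1,j6 [ 0.51 -1.07] F [-0.1  0.5 -0.9] g 0.498
  shift [0.0895 0.0002 0.0005] rows 1.4 turn -0.0035 alt 3.1381
```

View pics/m7.png

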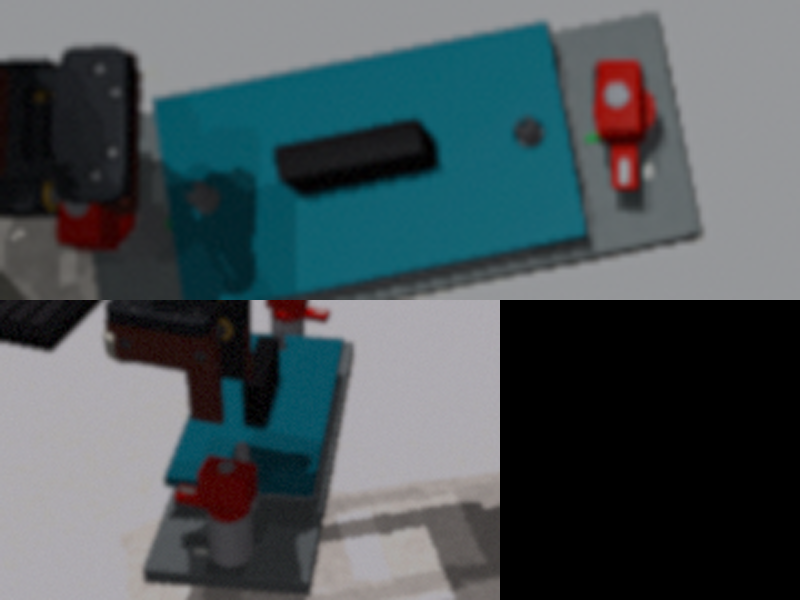

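The plate is home, with both pins through it. Turning collar a back to locked.

Call:
play_rows(increments=[{"tx":0.04,"ty":0.0002,"tz":0.0005,"turn":0,"claw":0.5},{"tx":0.03,"ty":0,"tz":0,"turn":0,"claw":0.5},{"tx":0.0195,"ty":0,"tz":0,"turn":0,"claw":0.5},{"tx":0,"ty":0,"tz":0,"turn":0,"claw":0.3},{"tx":0,"ty":0,"tz":0,"turn":0,"claw":0}])

```text
time_s: 43.75
ee_pos: [0.4988, 0.3167, 0.0767]
orientation: [-0.004, 0.706, 0.005, 0.708]
force: [0.2, 0.5, 0.3]
grip_width: 0.31
```

Call:
play_rows(increments=[{"tx":0,"ty":0,"tz":0,"turn":0,"claw":0},{"tx":0,"ty":0,"tz":0,"turn":0,"claw":0},{"tx":0,"ty":0,"tz":0,"turn":0,"claw":0},{"tx":0,"ty":0,"tz":0,"turn":0,"claw":0},{"tx":0,"ty":0,"tz":0,"turn":0,"claw":0}])

```text
time_s: 44.38
ee_pos: [0.4989, 0.3167, 0.077]
orientation: [-0.004, 0.706, 0.005, 0.708]
force: [1.1, -1.1, 6.0]
grip_width: 0.271
```

Call:
play_rows(increments=[{"tx":0,"ty":0,"tz":0,"turn":0.14,"claw":0},{"tx":0,"ty":0,"tz":0,"turn":0.14,"claw":0},{"tx":0,"ty":0,"tz":0,"turn":0.14,"claw":0},{"tx":0,"ty":0,"tz":0,"turn":0.14,"claw":0},{"tx":0,"ty":0,"tz":0,"turn":0.14,"claw":0}])

```text
time_s: 45.0
ee_pos: [0.4987, 0.316, 0.0769]
orientation: [0.24, 0.664, -0.24, 0.666]
force: [-2.5, -2.8, 7.0]
grip_width: 0.273
```

Call:
play_rows(increments=[{"tx":0,"ty":0,"tz":0,"turn":0.14,"claw":0},{"tx":0,"ty":0,"tz":0,"turn":0.14,"claw":0},{"tx":0,"ty":0,"tz":0,"turn":0.14,"claw":0},{"tx":0,"ty":0,"tz":0,"turn":0.14,"claw":0},{"tx":0,"ty":0,"tz":0,"turn":0.136,"claw":0}])

```text
time_s: 45.62
ee_pos: [0.4981, 0.3156, 0.0769]
orientation: [0.452, 0.543, -0.453, 0.544]
force: [-4.2, -4.8, 8.3]
grip_width: 0.272
```

Call:
play_rows(increments=[{"tx":0,"ty":0,"tz":0,"turn":0,"claw":0},{"tx":0,"ty":0,"tz":0,"turn":0,"claw":0}])

```text
time_s: 45.88
ee_pos: [0.4981, 0.3156, 0.0769]
orientation: [0.451, 0.544, -0.451, 0.545]
force: [-4.4, -4.8, 8.9]
grip_width: 0.269
```

```bash
python3 - <<'E'
from h import *
plan(.4981,.3163,.075,10.65)
E
```

```text
t 45.88 p [0.4981 0.3156 0.0769] jaw 10.69 down [ 5.e-04 -1.e-03 -1.e+00] j1,j6 [0.51 0.32] F [-4.4 -4.8  8.9] g 0.269
  shift [ 0.0019  0.0001 -0.0007] rows 0.0 turn 0.0007 alt -3.1409
```

Call:
play_rows(increments=[{"tx":0,"ty":0,"tz":0,"turn":0,"claw":0.5},{"tx":0,"ty":0,"tz":0,"turn":0,"claw":0.5},{"tx":0,"ty":0,"tz":0,"turn":0,"claw":0.5},{"tx":-0.045,"ty":0,"tz":0,"turn":0,"claw":0.5},{"tx":-0.045,"ty":0,"tz":0,"turn":0,"claw":0.5}])

```text
time_s: 46.5
ee_pos: [0.4976, 0.3162, 0.1652]
orientation: [0.45, 0.545, -0.452, 0.544]
force: [0.5, 0.7, 0.9]
grip_width: 0.5
```

Call:
play_rows(increments=[{"tx":0,"ty":0,"tz":0.0555,"turn":0,"claw":0.5},{"tx":0,"ty":0,"tz":0.0555,"turn":0,"claw":0.5},{"tx":0,"ty":0,"tz":0.0555,"turn":0,"claw":0.5},{"tx":0,"ty":0,"tz":0.0555,"turn":0,"claw":0.5},{"tx":0,"ty":0,"tz":0.0555,"turn":0,"claw":0.5}])

```text
time_s: 47.12
ee_pos: [0.5498, 0.042, 0.165]
orientation: [0.451, 0.545, -0.451, 0.545]
force: [0.8, 0.4, 0.0]
grip_width: 0.497
```

Call:
play_rows(increments=[{"tx":0,"ty":0,"tz":0,"turn":-0.1746,"claw":0.5},{"tx":0,"ty":0,"tz":0,"turn":-0.1746,"claw":0.5},{"tx":0,"ty":0,"tz":0,"turn":-0.1746,"claw":0.5},{"tx":0,"ty":0,"tz":0,"turn":-0.1746,"claw":0.5},{"tx":0,"ty":0,"tz":0,"turn":-0.1746,"claw":0.5}])

```text
time_s: 47.75
ee_pos: [0.5497, 0.0437, 0.1649]
orientation: [0.177, 0.685, -0.177, 0.685]
force: [0.1, -0.8, 0.3]
grip_width: 0.501
```

Call:
play_rows(increments=[{"tx":0,"ty":0,"tz":0,"turn":-0.1746,"claw":0.5},{"tx":0,"ty":0,"tz":0,"turn":-0.1746,"claw":0.5},{"tx":0,"ty":0,"tz":0,"turn":-0.1746,"claw":0.5},{"tx":0,"ty":0,"tz":0,"turn":0,"claw":0.5},{"tx":0,"ty":0,"tz":0,"turn":0,"claw":0.5}])

```text
time_s: 48.38
ee_pos: [0.5497, 0.0437, 0.165]
orientation: [-0.003, 0.707, 0.003, 0.707]
force: [-0.2, 0.3, 0.0]
grip_width: 0.504
```

```bash
python3 - <<'E'
from h import *
plan(.5495,.0431,.075,90.7)
E
```

```text
t 48.38 p [0.5497 0.0437 0.165 ] jaw 90.56 down [-2.e-04  0.e+00 -1.e+00] j1,j6 [ 0.02 -1.56] F [-0.2  0.3  0. ] g 0.504
  shift [ 0.09   -0.0006 -0.0002] rows 1.4 turn -0.0025 alt 3.1391
```

Call:
play_rows(increments=[{"tx":0.04,"ty":-0.0006,"tz":-0.0002,"turn":0,"claw":0.5},{"tx":0.03,"ty":0,"tz":0,"turn":0,"claw":0.5},{"tx":0.019,"ty":0,"tz":0,"turn":0,"claw":0.5},{"tx":0,"ty":0,"tz":0,"turn":0,"claw":0.3},{"tx":0,"ty":0,"tz":0,"turn":0,"claw":0}])

```text
time_s: 49.0
ee_pos: [0.5503, 0.0431, 0.0776]
orientation: [-0.004, 0.706, 0.004, 0.708]
force: [-0.1, 0.6, -0.3]
grip_width: 0.315
```

Call:
play_rows(increments=[{"tx":0,"ty":0,"tz":0,"turn":0,"claw":0},{"tx":0,"ty":0,"tz":0,"turn":0,"claw":0},{"tx":0,"ty":0,"tz":0,"turn":0,"claw":0},{"tx":0,"ty":0,"tz":0,"turn":0,"claw":0},{"tx":0,"ty":0,"tz":0,"turn":0,"claw":0}])

```text
time_s: 49.62
ee_pos: [0.5504, 0.0434, 0.0778]
orientation: [-0.005, 0.706, 0.005, 0.708]
force: [0.2, 1.8, 6.1]
grip_width: 0.27
```

Call:
play_rows(increments=[{"tx":0,"ty":0,"tz":0,"turn":0.14,"claw":0},{"tx":0,"ty":0,"tz":0,"turn":0.14,"claw":0},{"tx":0,"ty":0,"tz":0,"turn":0.14,"claw":0},{"tx":0,"ty":0,"tz":0,"turn":0.14,"claw":0},{"tx":0,"ty":0,"tz":0,"turn":0.14,"claw":0}])

```text
time_s: 50.25
ee_pos: [0.5502, 0.0428, 0.0779]
orientation: [0.24, 0.664, -0.24, 0.666]
force: [-1.1, -0.3, 7.2]
grip_width: 0.273
```

Call:
play_rows(increments=[{"tx":0,"ty":0,"tz":0,"turn":0.14,"claw":0},{"tx":0,"ty":0,"tz":0,"turn":0.14,"claw":0},{"tx":0,"ty":0,"tz":0,"turn":0.14,"claw":0},{"tx":0,"ty":0,"tz":0,"turn":0.14,"claw":0},{"tx":0,"ty":0,"tz":0,"turn":0.135,"claw":0}])

```text
time_s: 50.88
ee_pos: [0.5496, 0.0424, 0.0778]
orientation: [0.452, 0.543, -0.452, 0.544]
force: [-3.2, -0.3, 7.5]
grip_width: 0.272
```

Call:
play_rows(increments=[{"tx":0,"ty":0,"tz":0,"turn":0,"claw":0},{"tx":0,"ty":0,"tz":0,"turn":0,"claw":0}])

```text
time_s: 51.12
ee_pos: [0.5496, 0.0424, 0.0778]
orientation: [0.451, 0.544, -0.451, 0.545]
force: [-2.5, 0.1, 7.8]
grip_width: 0.269
```

```bash
python3 - <<'E'
from h import *
plan(.5495,.0431,.075,10.65)
E
```

```text
t 51.12 p [0.5496 0.0424 0.0778] jaw 10.8 down [ 8.0e-04 -1.2e-03 -1.0e+00] j1,j6 [ 0.02 -0.17] F [-2.5  0.1  7.8] g 0.269
  shift [ 0.0028  0.     -0.0007] rows 0.0 turn 0.0026 alt -3.139
```

Release, rise and back away to the right for a final look.

Call:
play_rows(increments=[{"tx":0,"ty":0,"tz":0,"turn":0,"claw":0.5},{"tx":0,"ty":0,"tz":0,"turn":0,"claw":0.5},{"tx":0,"ty":0,"tz":0,"turn":0,"claw":0.5},{"tx":-0.05,"ty":0,"tz":0,"turn":0,"claw":0.5},{"tx":-0.06,"ty":0,"tz":0,"turn":0,"claw":0.5}])

```text
time_s: 51.75
ee_pos: [0.5485, 0.043, 0.1854]
orientation: [0.45, 0.546, -0.452, 0.544]
force: [0.9, -0.1, -0.4]
grip_width: 0.496
```

Call:
play_rows(increments=[{"tx":-0.02,"ty":0,"tz":0.05,"turn":0,"claw":0.5},{"tx":-0.02,"ty":0,"tz":0.05,"turn":0,"claw":0.5},{"tx":-0.02,"ty":0,"tz":0.05,"turn":0,"claw":0.5},{"tx":0,"ty":0,"tz":0.05,"turn":0,"claw":0.5},{"tx":0,"ty":0,"tz":0,"turn":0,"claw":0.5}])

```text
time_s: 52.38
ee_pos: [0.587, -0.1566, 0.245]
orientation: [0.451, 0.544, -0.452, 0.544]
force: [0.2, 1.0, -0.6]
grip_width: 0.505
```

```bash
python3 - <<'E'
from h import *
plan()
d=cap('top','t8.png'); np.savez('pics/t8.npz',**d); s=cap('side','s8.png')
for b in blobs(d,[85,150,60],[98,255,255],500): print('teal',rect(d,b,.057))
H=hsv(d['img']); red=((H[...,0]<6)|(H[...,0]>172))&(H[...,1]>150)
for x0,x1 in((100,180),(215,290)):
    m=np.zeros(red.shape,np.uint8); m[190:270,x0:x1]=red[190:270,x0:x1]*255
    cs,hi=cv2.findContours(m,cv2.RETR_CCOMP,cv2.CHAIN_APPROX_NONE)
    for k,x in enumerate(cs):
        if hi[0][k][3]>=0: q=x[:,0].mean(0); print(q.round(1),cv2.contourArea(x),ray(d,*q,.1)[:2].round(4),ray(d,*q,.069)[:2].round(4))
for b in blobs(d,[3,120,90],[20,255,255]): print('cu',rect(d,b,.028)[0].round(3))
o=np.zeros((600,800,3),np.uint8); o[:300]=cv2.resize(d['img'][190:265,100:300],(800,300),interpolation=2)
o[300:,:500]=cv2.resize(s['img'][255:390,150:375],(500,300),interpolation=2)
cv2.imwrite('pics/m8.png',cv2.cvtColor(o,cv2.COLOR_RGB2BGR))
E
```

```text
t 52.38 p [ 0.587  -0.1566  0.245 ] jaw 10.57 down [-1.5e-03 -3.0e-04 -1.0e+00] j1,j6 [-0.32 -0.5 ] F [ 0.2  1.  -0.6] g 0.505
  shift [0. 0. 0.] rows 0.0 
teal (array([0.52190071, 0.18032137]), 0.21506854891777039, 0.11904565244913101, -79.35392475128174)
[118.8 240.4] 46.5 [0.4984 0.317 ] [0.5041 0.3288]
[253.8 213.2] 48.5 [0.5502 0.0436] [0.5574 0.0468]
cu [ 0.332 -0.414]
cu [ 0.539 -0.507]
cu [ 0.583 -0.388]
```

View pics/m8.png

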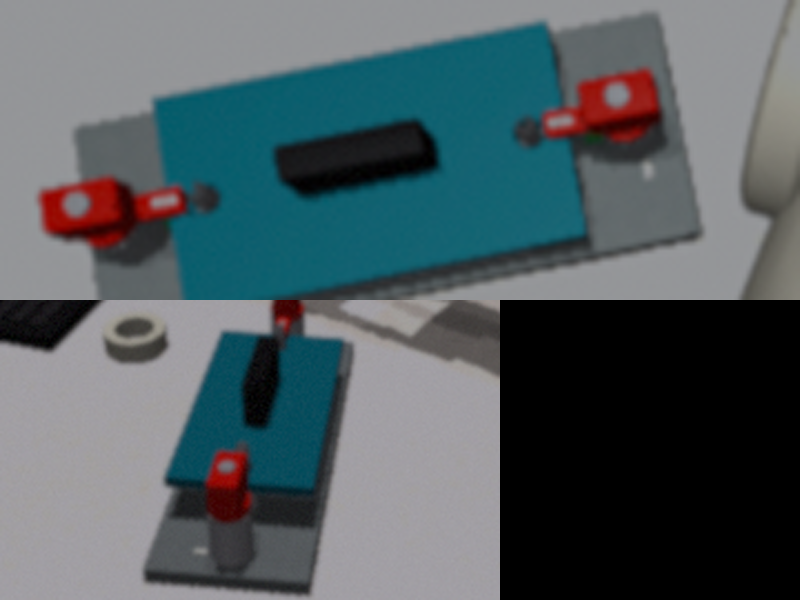

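Both lugs point in over the plate, with their white dashes at about (141,240) and (240,220) in the full picture, and the plate is seated square. One angle check, then I'll hand in.

```bash
python3 - <<'E'
from h import *
from bench import job_done
d=dict(np.load('pics/t8.npz')); ok=True
for nm,dot,mk,ref in(('a',(118.8,240.4),(140.5,240.2),-79.35),('b',(253.8,213.2),(240.4,220.4),100.65)):
    v=(ray(d,*mk,.069)-ray(d,*dot,.1))[:2]; a=(np.degrees(np.arctan2(v[1],v[0]))-ref+180)%360-180; print(nm,'angle deg',a.round(1),'len',np.linalg.norm(v).round(3)); ok&=abs(a)<5
if ok: print(job_done())
E
```

```text
a angle deg -1.8 len 0.034
b angle deg 3.4 len 0.033
the job is handed in; nothing more can be done
None
```

The phantom is assembled and I handed the job in at about 52 s of the 210 s; no verdict is reported.

- **Collars opened:** I turned both to their white marks before anything else. The tool turned each to 1.4 rad, and a picture showed both lugs clear.
- **Blocks:** Only two were present, copper (the leftmost of three look-alikes) and dark steel. Both lay flat, side by side, wholly inside the rim when last seen before the plate went on.
- **Plate:** I lowered the teal plate level over both pins in small steps. It seated with the TCP at 64.8 mm against 65 mm predicted, with light contact of about 9 N, and only then did I release it.
- **Collars locked:** Both lugs point in over the plate. The gripper ended at 10.7° and 10.8°, against the base's 10.65°. The final top picture put them at -1.8° (a) and +3.4° (b). These differ slightly, within the coarse pixel accuracy of that picture.

The final top view found the other two copper look-alikes and the orange badge where they started. The tape roll and the purple plate were never touched. I saw no knock or grip slip.

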